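Open the bifold curing cabinet and load its drawer

ROBOT

A 6-joint arm with a two-finger parallel gripper is mounted at the origin on the work surface. World frame = base frame: x ahead of the robot, y to its left, z up, the work surface at z = 0. Lengths are in m, angles in rad, forces in N, time in s.
With the tool pointing down it reaches from about 0.325 to 0.775 m from the base axis. Payload 9.3 kg.
Tool frame: the origin (TCP) lies at the very end of the fingers, on their centre line; the grasp point (between the pads) lies 19 mm behind it; x points along the fingers, y is the direction in which the jaws open and shut, and the axes are right-handed (so a half turn about x gives the same grasp; the last joint's range is limited). The gripper opens to 85 mm and grips with 20 to 120 N. Pads are 22 mm wide; open, the fingers measure 114 mm over their backs; the gripper's body (76 mm by 85 mm) begins 54 mm behind the grasp point. The pads swing forward as they close: fully open they stand 13 mm farther back than shut.
Start: joints at [-1.325, 0.259, 0.021, 1.334, 0, 1.418], TCP at [0.214, -0.507, 0.231] pointing down, gripper open.
Joint ranges: [-3.04, 3.04], [-0.91, 1.82], [-1.04, 1.36], [-1.92, 1.95], [-1.52, 1.45], [-3.14, 3.14]. Speed limits (rad/s): [2.22, 2.22, 2.79, 3.14, 3.14, 3.14].

INTERFACE

Orientations are given as a unit quaternion [x, y, z, w].
In Python, from workcell import manip gives the robot as it stands.
- The arm moves only by the shell command python3 -m crank 'ROWS' [FORCE]. ROWS is JSON, one flat list of numbers, 7 for each row, row after row: the turn, a rotation vector about the tool's x, y, z in degrees, then the shift along the tool's x, y, z in cm, then the opening, from -1 (shut) to 1 (fully open). A call has 1 to 8 rows; each row is the pose to reach, as a shift and turn from the pose measured when the call began, along the tool's axes at that moment; what a row does not reach only later rows make up. A row lasts 1/12 s, in which the tool goes at most 41.7 mm and 7.16 degrees, less where a joint would pass 70% of its speed; a pose out of reach is approached as far as the arm can. A call with a gripper value outside its range is refused whole. The fingers move at their own pace and stop on an object; FORCE is the grip in N (left out, the last holds). Time passes only in rows, so rows that repeat a pose let the fingers close. It gives the time, the measured TCP pose, the force and the opening at its end, in the units of the state.
- manip.observe(): the state, without advancing time (a new reading comes with each control period).
- manip.camera(name): name is "scene" or "top"; returns a dict with "color" (384x512x3 uint8, red, green, blue), "mtx" (3x3 intrinsics, pixels), "rvec" (rotation vector, rad) and "tvec" (3), from world to camera coordinates, as OpenCV has them. Camera axes: x right, y down, z forward; pixel columns grow to the right and rows downward; lengths in m; the calibration is good to about 2 mm. A picture is of the moment at which its call begins. There is no depth.
- manip.sign_off(): hands the job in, once; it reports no verdict.
The state is a dict: "time_s": time; "joint_positions": joint angles; "joint_vel": joint speeds; "tau": joint torques, N m; "tcp_pos": TCP position; "ee_rot": TCP orientation; "wrist_force": force on the tool from outside, world axes, zero at the start; "moment": the same for the moment, N m; "finger_gap": opening from 0.0 (shut) to 1.0 (fully open).
Only numpy, scipy, OpenCV 4.12 (cv2) and the standard library are available. Lean on these libraries where they do the work, as an engineer would, in place of code of your own. Each camera call takes 0.05 s, during which the arm holds its last target. There are 200 camera calls.

TASK

Load the leg adapters standing on the bench into the white curing cabinet: press the red bayonet bolt down, turn it a quarter turn anticlockwise and let it spring back up, push the bifold door by its fold post until both panels are fully collapsed against the left jamb, then pull the drawer right out. Stand every adapter upright on the drawer floor, each in a compartment of its own, and push the drawer fully home. Leave the bolt released and the door folded, and do not disturb the screwdriver, bowl or tape.

Things in the scene. Friction and masses are not known exactly. Their poses are not given: they have to be found in the camera images.
- cabinet: fixed white cabinet with blue trim, 370 wide, 270 deep, 160 mm high. Origin: at bench level, middle of the door track along its front; x points into the cabinet (away from the robot), y to the left as the robot sees it, z up. The roof starts 90 mm behind the track. Left jamb (160 mm high) at y = 135 to 175 mm, right pillar with the bolt on it (100 mm high in front) at y = -135 to -195 mm
- door_pivot (a point): axis of the hinge at the left jamb on which the first door panel turns, given 130 mm above the bench; cabinet frame (0, 126 mm)
- fold_post (a point): top (167 mm above the bench) of the upright round steel post, 18 mm diameter, red cap, at the fold hinge between the panels; it stands free above the panels' top edges (97 mm above the bench). 140 mm from door_pivot, about which it swings: closed it is 61 mm in front of the track, and it moves out to the front and the left as the door folds
- door_a (a joint): fold angle of the bifold door (rad): 0 closed (panels 0.45 rad from the track), 0.95 its stop, panels collapsed side by side at the left jamb; seen from above fold post and first panel turn clockwise about door_pivot. Stays where left, friction 0.1 to 0.2 N m. The second panel's far edge follows on the track; the locked bolt hooks that edge and the door then gives only slightly
- bolt_grip (a point): grip point of the bayonet bolt, on its vertical turning axis: a red bar 50 long, 12 thick, 32 mm high, top 12 mm above this point (which is 175 mm above the bench when up). Site y lies along the bar: cabinet +y when locked. A yellow tongue 40 mm lower turns with it and reaches 58 mm along point +y; locked, it hooks the door's far edge
- bolt_press (a joint): how far the bolt is pressed down (m): 0 up, 0.010 fully down; a spring pushes it up, 5 N at the top and 11 N fully down. It can turn only when pressed more than about 7 mm, and springs up only in its two end positions
- bolt_turn (a joint): turn of the bolt (rad): 0 locked, 1.5 (a quarter turn, its stop) released; grows anticlockwise seen from above. Let go up there it stays above about 1.3
- drawer_bar (a point): middle of the drawer's horizontal pull bar, 10 mm thick, 90 mm long along cabinet y, 80 mm above the bench, 38 mm in front of the drawer's front (front 160 mm wide, top edge 90 mm above the bench). Closed it lies behind the door, 20 mm behind the track
- drawer (a joint): how far the drawer is pulled out towards the robot along cabinet -x (m): 0 home against its stop, 0.19 fully out; about 2.5 N friction. The closed door blocks it
- drawer_in (a point): centre of the drawer's inner floor (34 mm above the bench), axes as the cabinet's. Two crossing dividers make four compartments, each 74 x 74 mm inside, centres at +-39 mm in x and y from this point; walls and dividers (4 mm thick) stand 20 mm above this floor, the drawer's front 56 mm
- screwdriver: bystander: orange-handled screwdriver lying on the bench, 180 mm long along its x; origin under its middle
- bowl: bystander: white ceramic bowl, 110 mm wide, 50 mm high; origin under its centre
- tape: bystander: yellow roll of tape lying flat, 72 mm wide, 40 mm high; origin under its centre
- adapter1: loose aluminium leg adapter standing upright on the bench, 150 to 310 g: round foot flange 48 mm diameter, 12 mm high, and on it a round neck 34 mm diameter up to 62 mm, with a blue band; origin at the centre of its underside, z up. May be absent
- adapter2: loose aluminium leg adapter standing upright on the bench, 150 to 310 g: round foot flange 48 mm diameter, 12 mm high, and on it a round neck 34 mm diameter up to 62 mm, with a blue band; origin at the centre of its underside, z up. May be absent
- adapter3: loose aluminium leg adapter standing upright on the bench, 150 to 310 g: round foot flange 48 mm diameter, 12 mm high, and on it a round neck 34 mm diameter up to 62 mm, with a blue band; origin at the centre of its underside, z up. May be absent
- adapter4: loose aluminium leg adapter standing upright on the bench, 150 to 310 g: round foot flange 48 mm diameter, 12 mm high, and on it a round neck 34 mm diameter up to 62 mm, with a blue band; origin at the centre of its underside, z up. May be absent
There are look-alikes about, which are no part of the job. What is shaped like the adapter2 but purple is not meant.

How it is judged:
On the way, in this order (a step that is already met when the one before it is completed fails the run):
1. the bolt has been turned to its released position and has sprung back up, the door still closed (value of joint bolt_turn above 1.25 rad and value of joint bolt_press below 0.0025 m and value of joint door_a below 0.3 rad), for 0.2 s.
2. the door is fully folded (value of joint door_a above 0.8 rad and value of joint bolt_turn above 1.25 rad and value of joint bolt_press below 0.0025 m), for 0.2 s.
3. the drawer is out (value of joint drawer above 0.165 m and value of joint door_a above 0.8 rad), for 0.2 s.
At the end, for the whole second after the job is handed in: the drawer is home within 8 mm; every adapter present stands upright (within 0.15 rad) at rest on the drawer's floor inside a compartment; the bolt is released (turned over 1.25 rad) and up (within 2.5 mm); the door is folded more than 0.8 of its 0.95 rad (all of step 2 and value of joint drawer below 0.008 m and x of adapter1 in the frame of drawer_in between -0.06 and 0.06 m and y of adapter1 in the frame of drawer_in between -0.06 and 0.06 m and z of adapter1 in the frame of drawer_in between -0.006 and 0.008 m and angle between each of adapter1, adapter2, adapter3, adapter4's own z axis and vertical below 0.15 rad and linear speed of each of adapter1, adapter2, adapter3, adapter4 below 0.03 m/s and x of adapter2 in the frame of drawer_in between -0.06 and 0.06 m and y of adapter2 in the frame of drawer_in between -0.06 and 0.06 m and z of adapter2 in the frame of drawer_in between -0.006 and 0.008 m and x of adapter3 in the frame of drawer_in between -0.06 and 0.06 m and y of adapter3 in the frame of drawer_in between -0.06 and 0.06 m and z of adapter3 in the frame of drawer_in between -0.006 and 0.008 m and x of adapter4 in the frame of drawer_in between -0.06 and 0.06 m and y of adapter4 in the frame of drawer_in between -0.06 and 0.06 m and z of adapter4 in the frame of drawer_in between -0.006 and 0.008 m); the robot touches nothing.
It fails at once if the screwdriver is moved more than 4 cm (distance of screwdriver from where it was at the start of the episode above 0.04 m).
It fails at once if the bowl is moved more than 4 cm (distance of bowl from where it was at the start of the episode above 0.04 m).
It fails at once if the tape is moved more than 4 cm (distance of tape from where it was at the start of the episode above 0.04 m).
Of adapter1, adapter2, adapter3, adapter4 only 2 to 4 are there at a start; the rules pass over those that are not, and their reading is None.
At some moment in a run one of adapter1, adapter2, adapter3, adapter4 may be knocked a few centimetres aside while the robot is not near it.
It also fails if it takes over 210 s, if anything falls off the work surface, if the arm or the gripper's body presses on something with over 40 N, if the wrist force passes 120 N, or if a joint passes its speed limit or range.

## Working session

There is one attempt and no reset: what is moved stays moved. The work goes in short steps, Python scripts to look and compute and a shell command to move; the robot and the scene stay as the last step left them, time stands still between calls to the robot, and variables do not carry over. Pictures are saved under pics/ and viewed, about 12 in all and at most 16, crops included, and the job is handed in when it is done.

```bash
ls; mkdir -p pics
python3 - <<'E'
from workcell import manip
import cv2,pickle
print(manip.observe())
for n in("scene","top"):
    d=manip.camera(n); cv2.imwrite(f"pics/{n}0.png",d["color"][:,:,::-1]); pickle.dump(d,open(n+"0.pkl","wb"))
    print(n,d["mtx"].tolist(),d["rvec"],d["tvec"])
E
```

```text
pics
{'time_s': 0.0, 'joint_positions': array([-1.32461902e+00,  2.59172547e-01,  2.07563599e-02,  1.33367131e+00,
       -2.40664786e-05,  1.41819992e+00]), 'joint_vel': array([-1.38430446e-04, -4.33773292e-04, -1.97439943e-04,  1.16759649e-04,
       -1.11008769e-03, -3.21547611e-05]), 'tau': array([ 4.28873009e-04, -5.55642164e+01,  3.44530535e+01,  1.37635399e-02,
       -1.48297654e-04,  1.23657833e-05]), 'tcp_pos': array([ 0.21348188, -0.50658016,  0.2306747 ]), 'ee_rot': array([-0.69306773, -0.14051106,  0.69312743, -0.13959987]), 'wrist_force': array([-0.05286274, -0.22656661, -0.16501362]), 'moment': array([0.01872453, 0.00086979, 0.01604252]), 'finger_gap': 0.9986537630312564}
scene [[347.4423663920899, 0.0, 255.86446536434434], [0.0, 347.4423663920899, 192.7272990631189], [0.0, 0.0, 1.0]] [ 2.23183823  1.28199648 -0.39850165] [-0.31278379 -0.29735678  1.33019426]
top [[452.13893137404057, 0.0, 255.7342995879089], [0.0, 452.13893137404057, 191.92985667843746], [0.0, 0.0, 1.0]] [ 2.19660735 -2.19386253  0.08055183] [0.01566005 0.56563668 1.49006918]
```

View pics/top0.png

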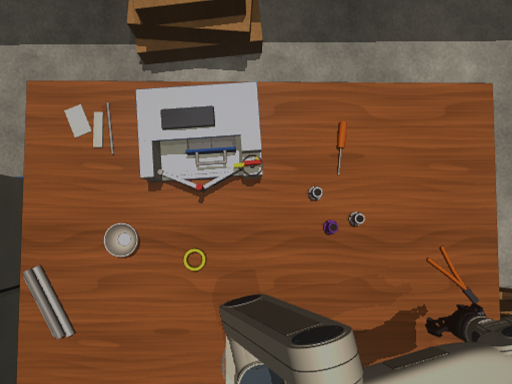

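View pics/scene0.png

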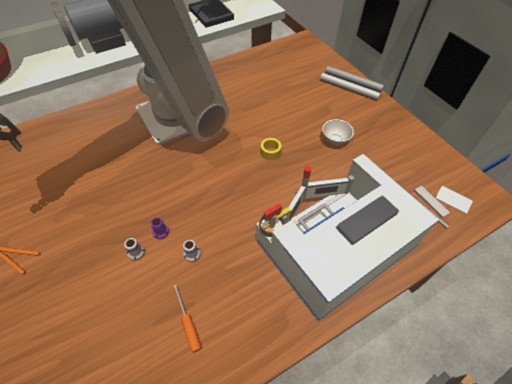

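The top view shows the cabinet at about (200,130), the fold post cap at (200,187), the bolt at (250,163), two silver adapters at (316,193) and (357,219), and the purple look-alike at (331,227). The tape is at (195,260), the bowl at (121,240) and the screwdriver at (341,145). The scene view agrees. Next I'll measure these.

```bash
cat > h.py <<'E'
import numpy as np,cv2,pickle
from workcell import manip
def snap(n):
    return manip.camera(n)
def ray(d,uv):
    R=cv2.Rodrigues(d["rvec"])[0]; c=-R.T@d["tvec"]
    v=R.T@np.linalg.inv(d["mtx"])@np.array([uv[0],uv[1],1.]); return c,v
def onz(d,uv,z):
    c,v=ray(d,uv); return c+v*(z-c[2])/v[2]
def tri(d1,u1,d2,u2):
    A=np.zeros((3,3));b=np.zeros(3)
    for d,u in((d1,u1),(d2,u2)):
        c,v=ray(d,u);v=v/np.linalg.norm(v);P=np.eye(3)-np.outer(v,v);A+=P;b+=P@c
    return np.linalg.solve(A,b)
def proj(d,p): return cv2.projectPoints(np.array([p],float),d["rvec"],d["tvec"],d["mtx"],None)[0].ravel()
def hsv(d): return cv2.cvtColor(d["color"],cv2.COLOR_RGB2HSV)
def blobs(d,lo,hi,amin=6):
    m=cv2.inRange(hsv(d),np.array(lo),np.array(hi)); n,l,s,c=cv2.connectedComponentsWithStats(m)
    return [(c[i].round(1).tolist(),s[i].tolist()) for i in range(1,n) if s[i][4]>=amin]
E
python3 - <<'E'
from h import *
D={n:pickle.load(open(n+"0.pkl","rb")) for n in("scene","top")}
for n,d in D.items():
    for nm,lo,hi in(("red",(0,180,90),(4,255,255)),("red2",(175,180,90),(180,255,255)),("blue",(100,120,60),(125,255,255)),("yellow",(24,150,100),(34,255,255))): print(n,nm,blobs(d,lo,hi))
t=D["top"]["color"]; s=D["scene"]["color"]
a=cv2.resize(t[80:240,130:270],None,fx=4.5,fy=3.6*1.25,interpolation=cv2.INTER_CUBIC)[:, :]
a=cv2.resize(t[130:200,130:270],None,fx=5,fy=5,interpolation=cv2.INTER_CUBIC)
b=cv2.resize(t[180:235,300:370],None,fx=5,fy=5,interpolation=cv2.INTER_CUBIC)
c=cv2.resize(s[225:265,120:205],None,fx=4,fy=4,interpolation=cv2.INTER_CUBIC)
im=np.zeros((600,720,3),np.uint8); im[:350,:700]=a[:350,:700]; b=b[:250];im[350:350+b.shape[0],:350]=b; im[350:350+c.shape[0],360:360+340]=c[:,:340]
cv2.imwrite("pics/crop1.png",im[:,:,::-1])
E
```

```text
scene red [([307.5, 169.2], [305, 166, 6, 7, 32]), ([272.5, 209.3], [264, 204, 18, 12, 77])]
scene red2 []
scene blue [([495.3, 162.8], [482, 154, 28, 18, 94]), ([333.6, 213.5], [325, 208, 18, 12, 20]), ([315.5, 225.0], [311, 222, 10, 7, 10]), ([306.5, 230.7], [304, 229, 6, 4, 6])]
scene yellow [([270.4, 145.5], [261, 138, 20, 16, 131]), ([285.9, 210.0], [282, 207, 8, 6, 27])]
top red [([252.2, 162.1], [245, 160, 16, 5, 58]), ([199.0, 186.5], [197, 184, 6, 6, 29])]
top red2 []
top blue [([209.9, 149.5], [186, 147, 49, 6, 125])]
top yellow [([238.6, 164.7], [234, 163, 10, 5, 35]), ([194.1, 259.2], [184, 249, 22, 22, 186])]
```

View pics/crop1.png

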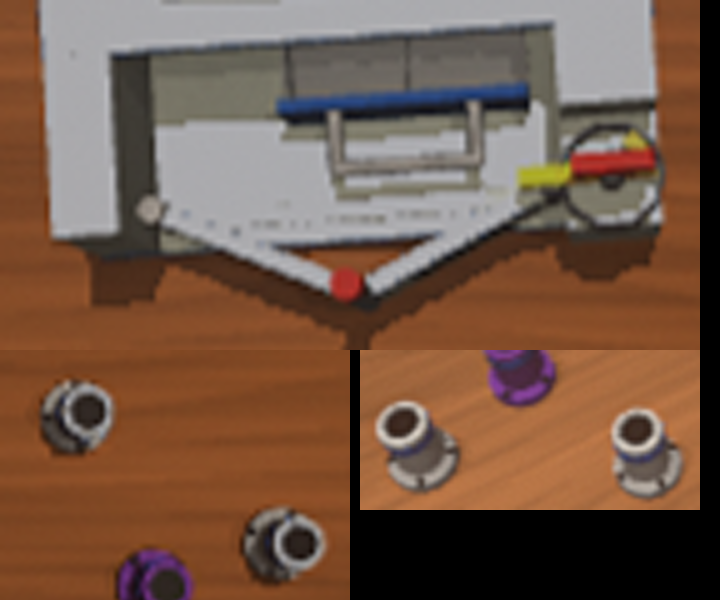

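The crop shows the pivot cap at top-view (159.8,171.8), the post cap at (199,186.5), the bolt bar centred near (252.2,162.1) and the drawer's blue edge at about (209.9,149.5). The two adapter necks are centred near (318,192) and (359.8,219).

Run:
```python
from h import *
D={n:pickle.load(open(n+"0.pkl","rb")) for n in("scene","top")}
t,s=D["top"],D["scene"]
print("post top",onz(t,(199,186.5),.165),"tri",tri(t,(199,186.5),s,(307.5,169.2)))
print("bolt",onz(t,(252.2,162.1),.187),"tri",tri(t,(252.2,162.1),s,(272.5,208.5)))
print("pivot",[onz(t,(159.8,171.8),z) for z in(.1,.13)])
m=cv2.inRange(hsv(t),(100,120,60),(125,255,255)); ys,xs=np.nonzero(m)
L=[onz(t,(x,y),.09) for x,y in zip(xs,ys)]; L=np.array(L); 
p=np.polyfit(L[:,1],L[:,0],1); print("blue dir yaw",np.degrees(-np.arctan(p[0])),L.mean(0),L[:,1].min(),L[:,1].max())
m=cv2.inRange(hsv(t),(0,180,90),(4,255,255))[:175]; ys,xs=np.nonzero(m); L=np.array([onz(t,(x,y),.187) for x,y in zip(xs,ys)])
p=np.polyfit(L[:,1],L[:,0],1); print("bar yaw",np.degrees(-np.arctan(p[0])),L.min(0),L.max(0))
# cabinet corners roof z=.16 : outer
def circ(d,box,nm):
    x0,y0,x1,y1=box; g=hsv(d)[y0:y1,x0:x1]; m=cv2.inRange(g,(0,0,120),(180,60,255)); print(nm); 
    ys,xs=np.nonzero(m); print((xs.min()+xs.max())/2+x0,(ys.min()+ys.max())/2+y0,cv2.minEnclosingCircle(np.c_[xs+x0,ys+y0].astype(np.float32)))
circ(t,(305,180,330,205),"A");circ(t,(345,207,370,232),"B")
for uv,suv in(((318,192.2),(120+(278/4)+0.5-0,225+(434-350)/4*1-2)),((359.8,219),(120+(404-360)/4,225+(425-350)/4))): print("adapter",onz(t,uv,.062),"tri",tri(t,uv,s,suv if uv[0]>330 else (120+(638-360)/4,225+(430-350)/4)))
# drawer handle
print("tape",onz(t,(194.1,259.2),.04),"scrd tip",onz(t,(339,174),.01),onz(t,(342,122),.02), "purple",onz(t,(333,226),.06))
```

```text
post top [0.57251311 0.18855184 0.165     ] tri [0.57337983 0.18980113 0.16484001]
bolt [0.64383272 0.02884321 0.187     ] tri [0.64481005 0.02971592 0.18353471]
pivot [array([0.62358222, 0.31981313, 0.1       ]), array([0.62038378, 0.31376665, 0.13      ])]
blue dir yaw 4.3244606844502576 [0.69187137 0.17879935 0.09      ] -0.21487283506974925 0.7625493514073265
bar yaw 4.317924592139916 [0.63810672 0.00566797 0.187     ] [0.65016623 0.05023474 0.187     ]
A
315.0 192.5 ((315.1170349121094, 192.41488647460938), 6.802372932434082)
B
356.5 217.5 ((356.5, 218.5), 7.516748428344727)
adapter [ 0.56229235 -0.18492419  0.062     ] tri [ 0.56379031 -0.18294555  0.05540427]
adapter [ 0.47572502 -0.31957474  0.062     ] tri [ 0.47640276 -0.31991283  0.04947302]
tape [0.344889   0.21670502 0.04      ] scrd tip [ 0.62700367 -0.26396744  0.01      ] [ 0.80193261 -0.27398704  0.02      ] purple [ 0.45307161 -0.23292989  0.06      ]
```

```bash
cat >> h.py <<'E'
from scipy.spatial.transform import Rotation as Ro
psi=np.radians(4.3); ex=np.array([np.cos(psi),np.sin(psi)]); ey=np.array([-ex[1],ex[0]])
def target(yaw):  # tool x down, tool y at yaw(deg)
    a=np.radians(yaw); y=np.array([np.cos(a),np.sin(a),0]); x=np.array([0,0,-1.]); return Ro.from_matrix(np.c_[x,y,np.cross(x,y)])
def go(*ps):
    """ps: (x,y,z,yaw) waypoints -> row numbers from the present pose"""
    o=manip.observe(); R=Ro.from_quat(o["ee_rot"]); p=o["tcp_pos"]
    for q in ps:
        r=(R.inv()*target(q[3])).as_rotvec(degrees=True); s=R.inv().apply(np.array(q[:3])-p)*100
        print(q,"->",",".join(f"{v:.1f}" for v in r),"|",",".join(f"{v:.2f}" for v in s))
def st():
    o=manip.observe(); R=Ro.from_quat(o["ee_rot"]); y=R.apply([0,1,0]); x=R.apply([1,0,0])
    print("t%.1f"%o["time_s"],"tcp",o["tcp_pos"].round(4),"yaw %.1f"%np.degrees(np.arctan2(y[1],y[0])),"tilt %.1f"%np.degrees(np.arccos(-x[2])),"F",o["wrist_force"].round(1),"gap %.3f"%o["finger_gap"],"q",o["joint_positions"].round(2))
E
python3 -c "
from h import *
st(); go((.45,-.28,.32,-30),(.6438,.0292,.26,4.3))"
```

```text
t0.1 tcp [ 0.2135 -0.5066  0.2307] yaw -67.2 tilt 0.1 F [ 0.4 -0.2  0.8] gap 1.000 q [-1.32  0.26  0.02  1.33  0.    1.42]
(0.45, -0.28, 0.32, -30) -> -37.2,-0.0,0.1 | -8.91,-11.71,-30.59
(0.6438, 0.0292, 0.26, 4.3) -> -71.5,-0.1,0.1 | -2.87,-32.67,-60.46
```

```bash
python3 -m crank '[-5,0,0,-3,-1.5,-3.8,1, -10,0,0,-6,-3,-7.6,1, -15,0,0,-8,-4.5,-11.4,1, -20,0,0,-8.9,-6,-15.2,1, -25,0,0,-8.9,-7.5,-19,1, -30,0,0,-8.9,-9,-23,1, -36,0,0,-8.9,-10.5,-27,1, -37,0,0,-8.9,-11.7,-30.6,1]'; python3 -c "
from h import *
st(); go((.6438,.0292,.26,4.3))"
```

```text
time_s: 0.77
tcp_pos: [0.4379, -0.2902, 0.32]
ee_rot: [0.612, 0.355, -0.612, 0.354]
wrist_force: [0.3, -1.5, 0.9]
finger_gap: 1.001
t0.8 tcp [ 0.4379 -0.2902  0.32  ] yaw -29.8 tilt 0.1 F [ 0.3 -1.5  0.9] gap 1.001 q [-0.75  0.21  0.17  1.54  0.    1.35]
(0.6438, 0.0292, 0.26, 4.3) -> -34.1,-0.1,0.0 | 6.03,1.99,-37.95
```

```bash
python3 -m crank '[-5,0,0,0,0.3,-4,1, -10,0,0,0,0.5,-8,1, -15,0,0,0,0.8,-12,1, -20,0,0,0,1,-16,1, -25,0,0,0,1.3,-20,1, -30,0,0,0,1.5,-24,1, -34,0,0,0,1.8,-28,1, -34,0,0,0,2,-32,1]' && python3 -m crank '[0,0,0,0,0,-4,1,0,0,0,0,0,-4,1]'
python3 - <<'E'
from h import *
st(); go((.6438,.0292,.26,4.3),(.6438,.0292,.161,4.3))
d=snap("top");s=snap("scene"); pickle.dump((d,s),open("c1.pkl","wb"))
for x in(d,s): print(blobs(x,(0,180,90),(4,255,255)))
cv2.imwrite("pics/c1.png",np.hstack([cv2.resize(d["color"][110:300,120:380],None,fx=1.6,fy=1.6),cv2.resize(s["color"][60:364,60:420],None,fx=1,fy=1)])[:,:,::-1])
E
```

```text
time_s: 1.43
tcp_pos: [0.615, -0.0205, 0.32]
ee_rot: [0.48, 0.519, -0.48, 0.519]
wrist_force: [-0.2, -1.6, 0.1]
finger_gap: 0.999
time_s: 1.6
tcp_pos: [0.6121, 0.0257, 0.3189]
ee_rot: [0.479, 0.522, -0.479, 0.519]
wrist_force: [0.0, -1.1, 0.4]
finger_gap: 1.0
t1.6 tcp [0.6121 0.0257 0.3189] yaw 4.8 tilt 0.2 F [ 0.  -1.1  0.4] gap 1.000 q [-0.1   0.37  0.4   1.61  0.    1.39]
(0.6438, 0.0292, 0.26, 4.3) -> 0.5,-0.2,0.1 | 5.88,3.20,-0.07
(0.6438, 0.0292, 0.161, 4.3) -> 0.5,-0.2,0.1 | 15.78,3.23,-0.03
[([198.9, 186.5], [197, 184, 5, 6, 28])]
[([307.5, 169.2], [305, 166, 6, 8, 32]), ([272.0, 209.6], [264, 204, 18, 12, 75])]
```

View pics/c1.png

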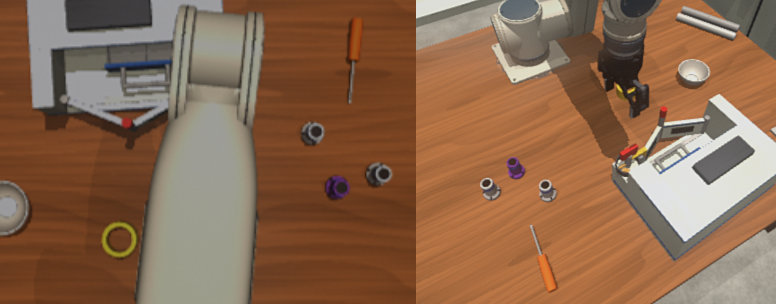

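The bench around the robot base is clear, so there are only two adapters, plus the purple look-alike. I'll descend on the bolt.

```bash
python3 -m crank '[0.5,0,0,1,2,0,1, 0.5,0,0,3,3.2,0,1, 0.5,0,0,5.9,3.2,0,1, 0.5,0,0,8.5,3.2,0,1, 0.5,0,0,11,3.2,0,1, 0.5,0,0,13,3.2,0,1, 0.5,0,0,15,3.2,0,1, 0.5,0,0,15.8,3.2,0,1]' 60 && python3 -m crank '[0,0,0,0,0,0,0.3, 0,0,0,0,0,0,-0.2, 0,0,0,0,0,0,-0.5,0,0,0,0,0,0,-0.7,0,0,0,0,0,0,-0.8,0,0,0,0,0,0,-0.9,0,0,0,0,0,0,-1,0,0,0,0,0,0,-1]'; python3 -c "
from h import *
st(); d=snap('scene'); print(blobs(d,(0,180,90),(4,255,255)))
cv2.imwrite('pics/c2.png',cv2.resize(d['color'][130:270,220:400],None,fx=3,fy=3)[:,:,::-1])"
```

```text
time_s: 2.37
tcp_pos: [0.6422, 0.0224, 0.1584]
ee_rot: [0.481, 0.519, -0.483, 0.516]
wrist_force: [0.2, -0.4, 0.8]
finger_gap: 0.999
time_s: 3.03
tcp_pos: [0.6457, 0.0226, 0.1607]
ee_rot: [0.483, 0.517, -0.481, 0.518]
wrist_force: [12.5, 0.0, 3.2]
finger_gap: 0.128
t3.0 tcp [0.6457 0.0226 0.1607] yaw 4.1 tilt 0.2 F [12.5  0.   3.2] gap 0.128 q [-0.1   0.45  0.12  1.25  0.    1.4 ]
[([307.5, 168.8], [305, 166, 6, 6, 30]), ([266.1, 213.1], [265, 211, 3, 5, 12])]
```

View pics/c2.png

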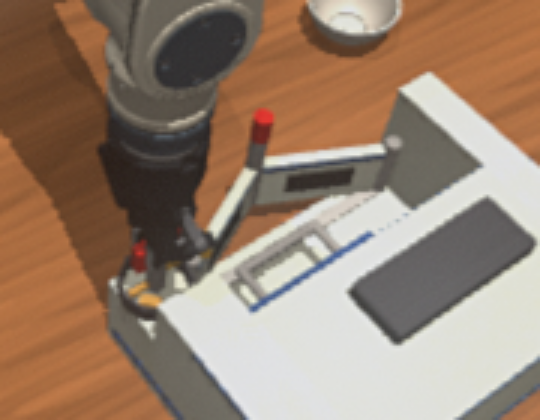

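Gripped about 6 mm off the bolt axis with some side load, so I'll open, recentre and regrip.

```bash
python3 -m crank '[0,0,0,0,0,0,-0.4, 0,0,0,0,0,0,-0.2, 0,0,0,0,0.1,-0.3,-0.2, 0,0,0,0,0.1,-0.55,-0.2, 0,0,0,0,0.1,-0.55,-0.2,0,0,0,0,0.1,-0.55,-0.2]' 60; python3 -c "
from h import *
st()"; python3 -m crank '[0,0,0,0,0,0,-0.6, 0,0,0,0,0,0,-0.8,0,0,0,0,0,0,-1, 0,0,0,0,0,0,-1,0,0,0,0,0,0,-1]'; python3 -c "
from h import *
st()"
```

```text
time_s: 3.58
tcp_pos: [0.6461, 0.0284, 0.1606]
ee_rot: [0.483, 0.517, -0.481, 0.518]
wrist_force: [-0.2, 0.1, -0.5]
finger_gap: 0.398
t3.6 tcp [0.6461 0.0284 0.1606] yaw 4.1 tilt 0.2 F [-0.2  0.1 -0.5] gap 0.398 q [-0.09  0.45  0.13  1.25  0.    1.41]
time_s: 4.0
tcp_pos: [0.6467, 0.0284, 0.1607]
ee_rot: [0.483, 0.517, -0.481, 0.518]
wrist_force: [5.2, 1.9, -0.2]
finger_gap: 0.124
t4.0 tcp [0.6467 0.0284 0.1607] yaw 4.1 tilt 0.2 F [ 5.2  1.9 -0.2] gap 0.124 q [-0.09  0.45  0.13  1.25  0.    1.41]
```

```bash
python3 -m crank '[0,0,0,0.5,0,0,-1, 0,0,0,0.9,0,0,-1,0,0,0,1.05,0,0,-1, 0,0,0,1.05,0,0,-1]' 60; python3 -c "
from h import *
st()"
```

```text
time_s: 4.33
tcp_pos: [0.6469, 0.0284, 0.1509]
ee_rot: [0.484, 0.516, -0.48, 0.519]
wrist_force: [1.1, 0.8, 9.3]
finger_gap: 0.128
t4.3 tcp [0.6469 0.0284 0.1509] yaw 4.1 tilt 0.3 F [1.1 0.8 9.3] gap 0.128 q [-0.09  0.45  0.11  1.22  0.    1.41]
```

```bash
python3 -m crank '[-6,0,0,0.05,0,0,-1, -12,0,0,0.05,0,0,-1,-18,0,0,0.05,0,0,-1,-24,0,0,0.05,0,0,-1,-30,0,0,0.05,0,0,-1,-36,0,0,0.05,0,0,-1,-42,0,0,0.05,0,0,-1,-44,0,0,0.05,0,0,-1]' 60; python3 -c "
from h import *
st()"
```

```text
time_s: 5.0
tcp_pos: [0.6473, 0.0285, 0.1515]
ee_rot: [0.252, 0.659, -0.25, 0.663]
wrist_force: [1.5, 1.7, 9.1]
finger_gap: 0.127
t5.0 tcp [0.6473 0.0285 0.1515] yaw 48.4 tilt 0.4 F [1.5 1.7 9.1] gap 0.127 q [-0.09  0.45  0.11  1.22  0.    0.64]
```

Turning with low forces. Finishing the quarter turn.

```bash
python3 -m crank '[-6,0,0,0.1,0,0,-1, -12,0,0,0.1,0,0,-1,-18,0,0,0.1,0,0,-1,-24,0,0,0.1,0,0,-1,-30,0,0,0.1,0,0,-1,-36,0,0,0.1,0,0,-1,-42,0,0,0.1,0,0,-1,-43,0,0,0.1,0,0,-1]' 60; python3 -c "
from h import *
st();print(manip.observe()['moment'])"
```

```text
time_s: 5.67
tcp_pos: [0.6477, 0.0287, 0.1515]
ee_rot: [-0.01, 0.704, 0.011, 0.71]
wrist_force: [1.5, 3.0, 8.1]
finger_gap: 0.127
t5.7 tcp [0.6477 0.0287 0.1515] yaw 91.8 tilt 0.5 F [1.5 3.  8.1] gap 0.127 q [-0.09  0.45  0.11  1.22  0.   -0.12]
[ 0.57651522 -0.21898895 -0.51264338]
```

```bash
python3 -m crank '[0,0,0,-0.4,0,0,-1, 0,0,0,-0.8,0,0,-1,0,0,0,-1.0,0,0,-1,0,0,0,-1.0,0,0,-1, 0,0,0,-1,0,0,-0.6, 0,0,0,-1,0,0,-0.3,0,0,0,-1,0,0,-0.1]' 60; python3 -c "
from h import *
st()"; python3 -m crank '[0,0,0,-2,0,0,0, 0,0,0,-5,0,0,0,0,0,0,-8,0,0,0,0,0,0,-11,0,0,0,0,0,0,-11,0,0,0,0,0,0,-11,0,0,0]'
python3 - <<'E'
from h import *
st(); d=snap('scene'); t=snap('top')
print(blobs(d,(0,180,90),(4,255,255)),blobs(t,(0,180,90),(4,255,255)))
cv2.imwrite('pics/c3.png',cv2.resize(d['color'][130:270,220:400],None,fx=3,fy=3)[:,:,::-1])
go((.58,.19,.25,158.5))
E
```

```text
time_s: 6.25
tcp_pos: [0.6471, 0.0285, 0.1611]
ee_rot: [-0.011, 0.704, 0.011, 0.71]
wrist_force: [0.3, 0.6, -0.3]
finger_gap: 0.453
t6.2 tcp [0.6471 0.0285 0.1611] yaw 91.8 tilt 0.5 F [ 0.3  0.6 -0.3] gap 0.453 q [-0.09  0.45  0.12  1.24  0.   -0.12]
time_s: 6.75
tcp_pos: [0.6466, 0.0282, 0.2729]
ee_rot: [-0.011, 0.703, 0.011, 0.711]
wrist_force: [-0.4, 0.5, -1.1]
finger_gap: 0.502
t6.8 tcp [0.6466 0.0282 0.2729] yaw 91.8 tilt 0.6 F [-0.4  0.5 -1.1] gap 0.502 q [-0.09  0.42  0.37  1.51  0.   -0.12]
[([307.5, 169.1], [305, 166, 6, 7, 31]), ([272.8, 209.2], [267, 202, 13, 15, 69])] [([198.9, 186.5], [197, 184, 5, 6, 28])]
(0.58, 0.19, 0.25, 158.5) -> -66.7,0.4,0.2 | 2.00,16.36,-6.09
```

View pics/c3.png

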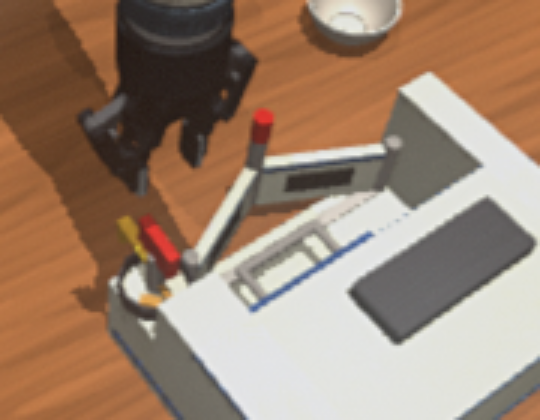

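The bolt now points front to back with its tongue to the front and is up; the door is still closed (cap at 307,169, unmoved). Now I'll move above the fold post.

```bash
python3 -m crank '[-7,0,0,0,2,-0.8,0, -14,0,0,0,4,-1.5,0,-21,0,0,0,6,-2.3,0,-28,0,0,0,8,-3,0,-35,0,0,0,10,-3.8,0,-42,0,0,0,12,-4.5,0,-49,0,0,0,14,-5.3,0,-56,0,0,0,16,-6,0]' && python3 -m crank '[-6,0,0,0,0,0,-0.1,-11,0,0,0,0,0,-0.1,-11,0,0,0,0,0,-0.1]'; python3 -c "
from h import *
st(); go((.5742,.1886,.22,158.5),(.5742,.1886,.113,158.5))"
```

```text
time_s: 7.52
tcp_pos: [0.5797, 0.1872, 0.2684]
ee_rot: [-0.344, 0.617, 0.343, 0.619]
wrist_force: [0.9, 0.6, 0.8]
finger_gap: 0.496
time_s: 7.77
tcp_pos: [0.5789, 0.1876, 0.2669]
ee_rot: [-0.403, 0.581, 0.402, 0.582]
wrist_force: [0.5, -0.5, 0.1]
finger_gap: 0.454
t7.8 tcp [0.5789 0.1876 0.2669] yaw 159.4 tilt 0.1 F [ 0.5 -0.5  0.1] gap 0.454 q [ 0.18  0.35  0.25  1.46 -0.   -1.04]
(0.5742, 0.1886, 0.22, 158.5) -> 0.9,0.0,0.1 | 4.69,0.49,-0.07
(0.5742, 0.1886, 0.113, 158.5) -> 0.9,0.0,0.1 | 15.38,0.50,-0.08
```

```bash
python3 -m crank '[0.9,0,0,2.5,0.5,-0.1,-0.1,0.9,0,0,5,0.5,-0.1,-0.1,0.9,0,0,7.5,0.5,-0.1,-0.1,0.9,0,0,10,0.5,-0.1,-0.1,0.9,0,0,12.5,0.5,-0.1,-0.1,0.9,0,0,15,0.5,-0.1,-0.1,0.9,0,0,15.3,0.5,-0.1,-0.3,0.9,0,0,15.3,0.5,-0.1,-0.5]' 20; python3 -m crank '[0,0,0,0,0,0,-0.5,0,0,0,0,0,0,-0.5,0,0,0,0,0,0,-0.5]'
python3 - <<'E'
from h import *
st()
O=np.array([.6346,.1929]); P=O+.126*ey
W=[]
for a in np.linspace(0,1,9)[1:]:
    th=np.radians(-115.8+4.3-54.4*a); W.append((*(P+.140*np.array([np.cos(th),np.sin(th)])).round(4),.113,158.5-54.4*a))
go(*W)
E
```

```text
time_s: 8.43
tcp_pos: [0.5729, 0.1879, 0.112]
ee_rot: [-0.397, 0.586, 0.398, 0.584]
wrist_force: [-0.2, 0.8, 0.3]
finger_gap: 0.252
time_s: 8.68
tcp_pos: [0.5736, 0.188, 0.1134]
ee_rot: [-0.397, 0.585, 0.397, 0.585]
wrist_force: [0.9, -0.4, -0.2]
finger_gap: 0.252
t8.7 tcp [0.5736 0.188  0.1134] yaw 158.3 tilt 0.1 F [ 0.9 -0.4 -0.2] gap 0.252 q [ 0.18  0.4  -0.07  1.1  -0.   -1.01]
(np.float64(0.5588), np.float64(0.1953), 0.113, np.float64(151.7)) -> 6.6,-0.0,-0.0 | 0.04,1.64,0.14
(np.float64(0.5447), np.float64(0.204), 0.113, np.float64(144.9)) -> 13.4,-0.0,-0.0 | 0.04,3.28,0.42
(np.float64(0.5317), np.float64(0.2143), 0.113, np.float64(138.1)) -> 20.2,-0.0,-0.0 | 0.04,4.86,0.90
(np.float64(0.52), np.float64(0.2261), 0.113, np.float64(131.3)) -> 27.0,-0.1,-0.0 | 0.04,6.39,1.57
(np.float64(0.5098), np.float64(0.2392), 0.113, np.float64(124.5)) -> 33.8,-0.1,-0.0 | 0.04,7.82,2.41
(np.float64(0.5012), np.float64(0.2535), 0.113, np.float64(117.7)) -> 40.6,-0.1,-0.0 | 0.04,9.15,3.42
(np.float64(0.4944), np.float64(0.2686), 0.113, np.float64(110.9)) -> 47.4,-0.1,-0.0 | 0.04,10.34,4.57
(np.float64(0.4894), np.float64(0.2844), 0.113, np.float64(104.1)) -> 54.2,-0.1,-0.0 | 0.04,11.39,5.85
```

```bash
python3 -m crank '[3.3,0,0,0,0.8,0.05,-0.5,6.6,0,0,0,1.64,0.15,-0.5,10,0,0,0,2.5,0.25,-0.5,13.4,0,0,0,3.3,0.4,-0.5,16.8,0,0,0,4.1,0.65,-0.5,20,0,0,0,4.9,0.9,-0.5,23.5,0,0,0,5.6,1.2,-0.5,27,0,0,0,6.4,1.55,-0.5]'
python3 - <<'E'
from h import *
st(); s=snap("scene");print(blobs(s,(0,180,90),(4,255,255)))
O=np.array([.6346,.1929]); P=O+.126*ey
W=[]
for a in np.array([5,6,7,8,8.4])/8:
    th=np.radians(-115.8+4.3-54.4*a); W.append((*(P+.140*np.array([np.cos(th),np.sin(th)])).round(4),.113,158.5-54.4*a))
go(*W)
E
```

```text
time_s: 9.35
tcp_pos: [0.5204, 0.2261, 0.1147]
ee_rot: [-0.249, 0.662, 0.248, 0.663]
wrist_force: [2.3, 0.1, -0.4]
finger_gap: 0.249
t9.3 tcp [0.5204 0.2261 0.1147] yaw 131.1 tilt 0.1 F [ 2.3  0.1 -0.4] gap 0.249 q [ 0.26  0.34 -0.16  1.07 -0.   -0.46]
[([272.6, 209.1], [267, 202, 13, 15, 70])]
(np.float64(0.5098), np.float64(0.2392), 0.113, np.float64(124.5)) -> 6.4,0.0,0.0 | 0.17,1.54,0.08
(np.float64(0.5012), np.float64(0.2535), 0.113, np.float64(117.7)) -> 13.2,0.0,0.0 | 0.17,3.18,0.37
(np.float64(0.4944), np.float64(0.2686), 0.113, np.float64(110.9)) -> 20.0,0.0,0.0 | 0.17,4.77,0.84
(np.float64(0.4894), np.float64(0.2844), 0.113, np.float64(104.1)) -> 26.8,0.0,0.0 | 0.17,6.29,1.50
(np.float64(0.4879), np.float64(0.2909), 0.113, np.float64(101.38)) -> 29.5,0.0,0.0 | 0.17,6.88,1.81
```

```bash
python3 -m crank '[3.3,0,0,0.1,0.8,0.05,-0.5,6.4,0,0,0.1,1.54,0.1,-0.5,10,0,0,0.1,2.4,0.2,-0.5,13.2,0,0,0.1,3.2,0.4,-0.5,16.8,0,0,0.1,4,0.6,-0.5,20,0,0,0.1,4.8,0.85,-0.5,23.5,0,0,0.1,5.5,1.2,-0.5,27,0,0,0.1,6.3,1.5,-0.5]';python3 -m crank '[1,0,0,0,0.2,0.1,-0.5,2,0,0,0,0.4,0.2,-0.5,2,0,0,0,0.6,0.2,-0.5,2,0,0,0,0.6,0.2,-0.5]'
python3 - <<'E'
from h import *
st(); s=snap("scene");t=snap("top");print(blobs(s,(0,180,90),(4,255,255)),blobs(t,(0,180,90),(4,255,255)))
cv2.imwrite("pics/c4.png",np.hstack([cv2.resize(t["color"][110:300,120:380],None,fx=1.6,fy=1.6),cv2.resize(s["color"][60:364,60:420],None,fx=1,fy=1)])[:,:,::-1])
E
```

```text
time_s: 10.07
tcp_pos: [0.4901, 0.2846, 0.1148]
ee_rot: [-0.085, 0.701, 0.085, 0.703]
wrist_force: [2.2, -1.0, 0.9]
finger_gap: 0.251
time_s: 10.4
tcp_pos: [0.4908, 0.2878, 0.1154]
ee_rot: [-0.075, 0.702, 0.07, 0.704]
wrist_force: [-0.8, -18.0, 7.0]
finger_gap: 0.252
t10.4 tcp [0.4908 0.2878 0.1154] yaw 101.8 tilt 0.4 F [ -0.8 -18.    7. ] gap 0.252 q [ 0.39  0.35 -0.15  1.07 -0.01  0.18]
[([272.5, 209.1], [267, 202, 13, 15, 71])] [([252.0, 162.2], [251, 154, 3, 17, 50])]
```

View pics/c4.png

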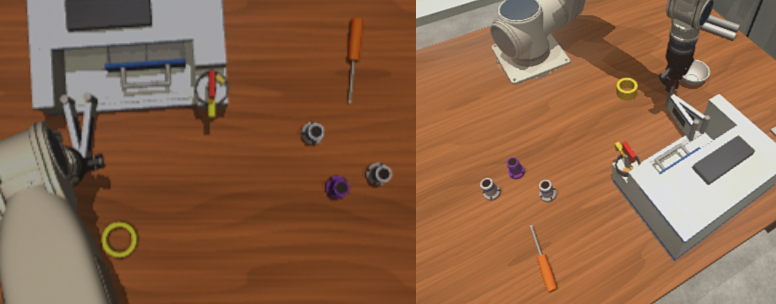

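The top view shows both panels collapsed against the left jamb, with 18 N at the stop. The bolt is still front to back and the bystanders are in place. I'll back off, raise the tool and head for the drawer bar.

```bash
python3 -m crank '[0,0,0,0,-0.4,0,-0.3,0,0,0,-3,-0.4,0,-0.3,0,0,0,-6,-0.4,0,-0.3,0,0,0,-9,-0.4,0,-0.3,0,0,0,-12,-0.4,0,-0.3,0,0,0,-14,-0.4,0,-0.3,0,0,0,-14,-0.4,0,-0.3]'
python3 - <<'E'
from h import *
t=snap("top");pickle.dump(t,open("t2.pkl","wb"))
# drawer bar: grey rod pixels near expected
O=np.array([.6346,.1929])
for c in((.02,0,.08),(.058,0,.09),(.02,.045,.08),(.02,-.045,.08)): print(c,proj(t,[*(O+c[0]*ex+c[1]*ey),c[2]]))
cv2.imwrite("pics/c5.png",cv2.resize(t["color"][130:190,150:270],None,fx=6,fy=6,interpolation=cv2.INTER_CUBIC)[:,:,::-1])
st(); go((.6545,.1944,.24,184.3))
E
```

```text
time_s: 11.08
tcp_pos: [0.4928, 0.2849, 0.2606]
ee_rot: [-0.074, 0.7, 0.072, 0.707]
wrist_force: [-0.5, -0.0, 0.5]
finger_gap: 0.349
(0.02, 0, 0.08) [200.4189732  162.92940065]
(0.058, 0, 0.09) [199.27711222 150.71285343]
(0.02, 0.045, 0.08) [186.3801027  163.94429382]
(0.02, -0.045, 0.08) [214.44407799 161.91550263]
t11.1 tcp [0.4923 0.2848 0.2581] yaw 101.9 tilt 0.5 F [-0.9 -0.1  0. ] gap 0.352 q [ 0.38  0.28  0.12  1.4  -0.01  0.17]
(0.6545, 0.1944, 0.24, 184.3) -> -82.4,0.1,0.5 | 1.96,-12.17,14.00
```

View pics/c5.png

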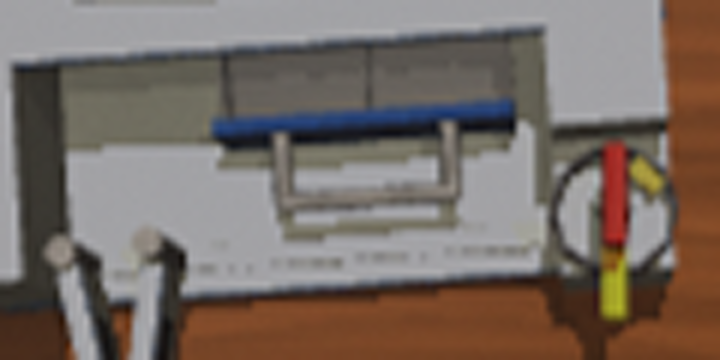

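The bar's midpoint is at top-view pixel (211.3,162.5), about 11 px right of my guess, so the drawer sits off the door's centre.

```bash
python3 - <<'E'
from h import *
t=pickle.load(open("t2.pkl","rb")); b=onz(t,(211.3,162.5),.083); print(b, onz(t,(150+364/6,130+116/6),.09))
go((b[0]+.002,b[1]-.001,.24,184.3))
E
python3 -m crank '[-7,0,0,0,-2,2,-0.3,-14,0,0,0,-4,4,-0.3,-21,0,0,0,-6,5.5,-0.3,-28,0,0,0,-8,7,-0.3,-35,0,0,0,-10,9,-0.3,-42,0,0,0,-12,11,-0.3,-49,0,0,0,-13.5,12.5,-0.3,-56,0,0,0,-14,13,-0.3]';python3 - <<'E'
from h import *
t=pickle.load(open("t2.pkl","rb")); b=onz(t,(211.3,162.5),.083)
st();go((b[0]+.002,b[1]-.001,.20,184.3),(b[0]+.002,b[1]-.001,.068,184.3))
E
```

```text
[0.65562637 0.15931857 0.083     ] [0.69696478 0.16101807 0.09      ]
(np.float64(0.6576263731670778), np.float64(0.15831856879564943), 0.24, 184.3) -> -82.4,0.1,0.5 | 1.98,-15.77,13.56
time_s: 11.8
tcp_pos: [0.6505, 0.172, 0.2573]
ee_rot: [-0.399, 0.585, 0.394, 0.587]
wrist_force: [0.0, 1.2, 0.1]
finger_gap: 0.346
t11.8 tcp [0.6505 0.172  0.2573] yaw 158.2 tilt 0.4 F [0.  1.2 0.1] gap 0.346 q [ 0.14  0.47  0.41  1.51 -0.   -1.05]
(np.float64(0.6576263731670778), np.float64(0.15831856879564943), 0.2, 184.3) -> -26.1,-0.2,0.4 | 5.74,-1.13,-1.00
(np.float64(0.6576263731670778), np.float64(0.15831856879564943), 0.068, 184.3) -> -26.1,-0.2,0.4 | 18.94,-1.04,-0.98
```

```bash
python3 -m crank '[-6.5,0,0,0,-1.1,-1,-0.3,-13,0,0,0.5,-1.1,-1,-0.3,-20,0,0,1.5,-1.1,-1,-0.3,-26,0,0,2.5,-1.1,-1,-0.3,-26,0,0,4,-1.1,-1,-0.3,-26,0,0,5.5,-1.1,-1,-0.3,-26,0,0,5.7,-1.1,-1,-0.3]';python3 - <<'E'
from h import *
t=pickle.load(open("t2.pkl","rb")); b=onz(t,(211.3,162.5),.083)
st();go((b[0]+.002,b[1]-.001,.068,184.3))
E
```

```text
time_s: 12.38
tcp_pos: [0.6562, 0.158, 0.1964]
ee_rot: [0.519, -0.482, -0.517, -0.48]
wrist_force: [-1.0, 0.1, 0.0]
finger_gap: 0.352
t12.4 tcp [0.6562 0.158  0.1964] yaw -175.8 tilt 0.2 F [-1.   0.1  0. ] gap 0.352 q [ 0.11  0.49  0.29  1.37 -0.   -1.53]
(np.float64(0.6576263731670778), np.float64(0.15831856879564943), 0.068, 184.3) -> -0.1,-0.2,-0.0 | 12.84,-0.15,0.08
```

```bash
python3 -m crank '[0,0,0,2,-0.1,0.05,-0.3,0,0,0,4,-0.1,0.05,-0.3,0,0,0,6,-0.1,0.05,-0.3,0,0,0,8,-0.1,0.05,-0.3,0,0,0,10,-0.1,0.05,-0.3,0,0,0,11.8,-0.1,0.05,-0.3,0,0,0,12.6,-0.1,0.05,-0.3,0,0,0,12.6,-0.1,0.05,-0.3]' 30;python3 -c "
from h import *
st()"; python3 -m crank '[0,0,0,0,0,0,-0.6,0,0,0,0,0,0,-0.8,0,0,0,0,0,0,-1,0,0,0,0,0,0,-1]' 40; python3 -c "
from h import *
st()"
```

```text
time_s: 13.05
tcp_pos: [0.6561, 0.1578, 0.0683]
ee_rot: [0.518, -0.483, -0.518, -0.479]
wrist_force: [0.0, 0.1, 0.2]
finger_gap: 0.354
t13.1 tcp [0.6561 0.1578 0.0683] yaw -175.8 tilt 0.3 F [0.  0.1 0.2] gap 0.354 q [ 0.11  0.55  0.06  1.09 -0.   -1.53]
time_s: 13.38
tcp_pos: [0.6567, 0.1577, 0.0692]
ee_rot: [0.519, -0.483, -0.518, -0.479]
wrist_force: [-0.1, 0.2, -0.5]
finger_gap: 0.095
t13.4 tcp [0.6567 0.1577 0.0692] yaw -175.8 tilt 0.3 F [-0.1  0.2 -0.5] gap 0.095 q [ 0.11  0.55  0.06  1.09 -0.   -1.53]
```

```bash
python3 -m crank '[0,0,0,0,1,0,-1,0,0,0,0,2,0,-1,0,0,0,0,3.5,0,-1,0,0,0,0,5,0,-1,0,0,0,0,6.5,0,-1,0,0,0,0,8,0,-1,0,0,0,0,9.5,0,-1,0,0,0,0,10.5,0,-1]' 40; python3 -c "
from h import *
st()"
```

```text
time_s: 14.05
tcp_pos: [0.5507, 0.15, 0.0693]
ee_rot: [0.519, -0.483, -0.518, -0.479]
wrist_force: [2.4, 0.9, -12.4]
finger_gap: 0.094
t14.1 tcp [0.5507 0.15   0.0693] yaw -175.7 tilt 0.3 F [  2.4   0.9 -12.4] gap 0.094 q [ 0.12  0.39 -0.22  0.97 -0.   -1.52]
```

```bash
python3 -m crank '[0,0,0,0.1,1.2,0,-1,0,0,0,0.1,2.5,0,-1,0,0,0,0.1,4,0,-1,0,0,0,0.1,5.5,0,-1,0,0,0,0.1,7,0,-1,0,0,0,0.1,8.2,0,-1,0,0,0,0.1,8.8,0,-1,0,0,0,0.1,8.8,0,-1]' 40; python3 -c "
from h import *
st()"
```

```text
time_s: 14.72
tcp_pos: [0.4685, 0.1441, 0.0697]
ee_rot: [0.521, -0.48, -0.515, -0.483]
wrist_force: [25.1, 3.9, -23.9]
finger_gap: 0.092
t14.7 tcp [0.4685 0.1441 0.0697] yaw -175.8 tilt 0.6 F [ 25.1   3.9 -23.9] gap 0.092 q [ 0.13  0.26 -0.42  0.89 -0.   -1.52]
```

```bash
python3 -m crank '[0,0,0,0,-0.1,0,-0.8,0,0,0,0,-0.1,0,-0.5,0,0,0,0,-0.1,0,-0.3,0,0,0,0,-0.1,0,-0.3]' 40; python3 -c "
from h import *
st()";  python3 -m crank '[0,0,0,-3,0,0,-0.3,0,0,0,-6,0,0,-0.3,0,0,0,-9,0,0,-0.3,0,0,0,-12,0,0,-0.1,0,0,0,-15,0,0,0,0,0,0,-18,0,0,0.2,0,0,0,-21,0,0,0.2,0,0,0,-21,0,0,0.2]';python3 -c "
from h import *
st(); go((.50,-.12,.28,120))"
```

```text
time_s: 15.05
tcp_pos: [0.4695, 0.1442, 0.0702]
ee_rot: [0.521, -0.479, -0.515, -0.483]
wrist_force: [0.1, 0.1, -0.8]
finger_gap: 0.346
t15.1 tcp [0.4695 0.1442 0.0702] yaw -175.8 tilt 0.6 F [ 0.1  0.1 -0.8] gap 0.346 q [ 0.13  0.26 -0.41  0.89 -0.   -1.52]
time_s: 15.72
tcp_pos: [0.4686, 0.145, 0.2861]
ee_rot: [0.523, -0.477, -0.513, -0.485]
wrist_force: [-0.0, 0.5, -0.6]
finger_gap: 0.599
t15.7 tcp [0.4686 0.145  0.2861] yaw -175.8 tilt 1.1 F [-0.   0.5 -0.6] gap 0.599 q [ 0.13  0.13 -0.    1.42 -0.   -1.51]
(0.5, -0.12, 0.28, 120) -> 64.2,0.4,1.0 | 0.71,-1.16,-26.66
```

The drawer is out (about 0.189 m of travel, hard on the stop). Now I'll go above adapter A and look again on the way.

```bash
python3 -m crank '[7,0,0,0,0,-3,0.4,14,0,0,0,0,-7,0.4,21,0,0,0,0,-11,0.4,28,0,0,0,-0.3,-15,0.4,35,0,0,0,-0.6,-19,0.4,42,0,0,0,-1,-23,0.4,49,0,0,0,-1.5,-27,0.4,56,0,0,0,-2,-30,0.4]'; python3 -m crank '[7,0,0,0,0,0,0.4,14,0,0,0,0,0,0.4,21,0,0,0,0,0,0.4,28,0,0,0,0,0,0.4,34,0,0,0,0,0,0.4,34,0,0,0,0,0,0.4]'
python3 - <<'E'
from h import *
st(); t=snap("top"); s=snap("scene"); pickle.dump((t,s),open("c6.pkl","wb"))
cv2.imwrite("pics/c6.png",np.vstack([cv2.resize(t["color"][130:250,130:390],None,fx=3,fy=3,interpolation=cv2.INTER_CUBIC),cv2.resize(s["color"][140:280,110:370],(780,420))[:230]])[:,:,::-1])
E
```

```text
time_s: 16.38
tcp_pos: [0.5105, -0.1555, 0.2873]
ee_rot: [-0.232, 0.663, 0.226, 0.675]
wrist_force: [0.9, 0.2, -0.3]
finger_gap: 0.7
time_s: 16.88
tcp_pos: [0.5102, -0.1555, 0.2873]
ee_rot: [-0.023, 0.7, 0.021, 0.713]
wrist_force: [-0.2, 0.3, -0.5]
finger_gap: 0.696
t16.9 tcp [ 0.5102 -0.1555  0.2873] yaw 93.6 tilt 1.1 F [-0.2  0.3 -0.5] gap 0.696 q [-0.46  0.21  0.09  1.44  0.01 -0.52]
```

View pics/c6.png

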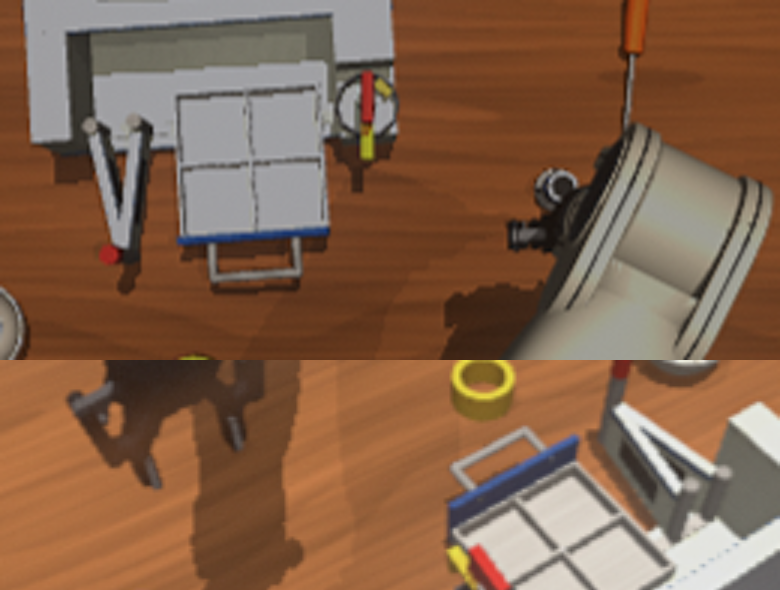

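The drawer is fully out, with its divider crossing at top-view (214.3,184.3). Adapter A is still at the same place, partly behind the gripper. I'll pick it.

Run:
```python
from h import *
t,s=pickle.load(open("c6.pkl","rb"))
c=onz(t,(214.3,184.3),.054); print("cross",c)
c4=[onz(t,(130+x/3,130+y/3),.054) for x,y in((179,94),(321,87),(184,236),(328,228))]; print(np.array(c4).round(4), np.mean(c4,0))
go((.564,-.1835,.2,94.3),(.564,-.1835,.031,94.3))
```

```text
cross [0.58799999 0.15161072 0.054     ]
[[0.663  0.2324 0.054 ]
 [0.671  0.0781 0.054 ]
 [0.5087 0.2254 0.054 ]
 [0.5175 0.07   0.054 ]] [0.59004618 0.15146697 0.054     ]
(0.564, -0.1835, 0.2, 94.3) -> -0.3,1.1,0.2 | 8.84,-3.14,4.99
(0.564, -0.1835, 0.031, 94.3) -> -0.3,1.1,0.2 | 25.74,-3.08,4.68
```

```bash
python3 -m crank '[0,1,0,0,-1.5,2.5,0.4,0,1,0,2,-3.1,5,0.4,0,1,0,5,-3.1,5,0.4,0,1,0,8,-3.1,5,0.4,0,1,0,11,-3.1,4.9,0.4,0,1,0,13,-3.1,4.9,0.4,0,1,0,14,-3.1,4.9,0.4,0,1,0,14,-3.1,4.9,0.4]' 40
python3 - <<'E'
from h import *
st();go((.564,-.1835,.031,94.3)); s=snap("scene"); 
cv2.imwrite("pics/c7.png",cv2.resize(s["color"][160:300,90:290],None,fx=3,fy=3)[:,:,::-1])
E
```

```text
time_s: 17.65
tcp_pos: [0.5631, -0.1827, 0.1463]
ee_rot: [-0.026, 0.707, 0.025, 0.706]
wrist_force: [-0.3, 0.0, 0.0]
finger_gap: 0.7
t17.6 tcp [ 0.5631 -0.1827  0.1463] yaw 94.2 tilt 0.2 F [-0.3  0.   0. ] gap 0.700 q [-0.45  0.37 -0.04  1.16 -0.   -0.53]
(0.564, -0.1835, 0.031, 94.3) -> -0.1,-0.1,0.1 | 11.53,-0.07,0.11
```

View pics/c7.png

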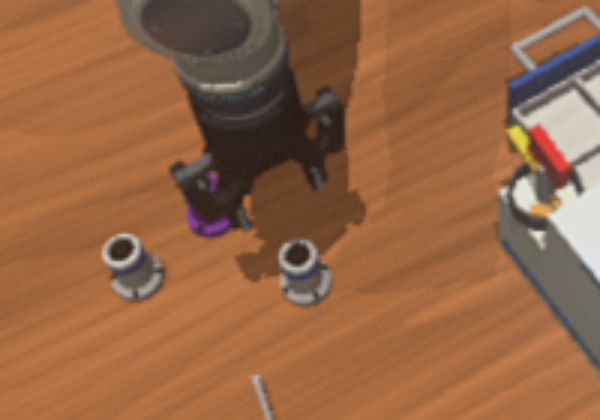

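Both adapters are where they were (rings at scene (190,244) and (131,243)), and the fingers are above A. Descending.

```bash
python3 -m crank '[0,0,0,2,0,0.1,0.4,0,0,0,4,0,0.1,0.4,0,0,0,6,0,0.1,0.4,0,0,0,8,0,0.1,0.4,0,0,0,10,0,0.1,0.4,0,0,0,11.2,0,0.1,0.4,0,0,0,11.5,0,0.1,0.4,0,0,0,11.5,0,0.1,0.3]' 40; python3 -m crank '[0,0,0,0,0,0,0.1,0,0,0,0,0,0,-0.1,0,0,0,0,0,0,-0.3,0,0,0,0,0,0,-0.6,0,0,0,0,0,0,-1,0,0,0,0,0,0,-1]' 40; python3 -c "
from h import *
st()"
```

```text
time_s: 18.37
tcp_pos: [0.5653, -0.1836, 0.034]
ee_rot: [-0.027, 0.706, 0.025, 0.707]
wrist_force: [1.4, 0.2, 0.6]
finger_gap: 0.648
time_s: 18.87
tcp_pos: [0.5664, -0.1838, 0.0358]
ee_rot: [-0.028, 0.705, 0.024, 0.708]
wrist_force: [-0.3, 0.7, 5.8]
finger_gap: 0.39
t18.9 tcp [ 0.5664 -0.1838  0.0358] yaw 94.2 tilt 0.3 F [-0.3  0.7  5.8] gap 0.390 q [-0.45  0.45 -0.21  0.9  -0.   -0.53]
```

```bash
python3 -m crank '[0,0,0,-2,0,0,-1,0,0,0,-5,0,0,-1,0,0,0,-8,0,0,-1,0,0,0,-11,0,0,-1,0,0,0,-14,0,0,-1,0,0,0,-17,0,0,-1,0,0,0,-20,0,0,-1,0,0,0,-22.5,0,0,-1]'; python3 -c "
from h import *
st();go((.554,.1097,.255,94.3))"
```

```text
time_s: 19.53
tcp_pos: [0.5653, -0.1827, 0.2638]
ee_rot: [-0.028, 0.705, 0.024, 0.709]
wrist_force: [1.4, -0.3, -2.8]
finger_gap: 0.384
t19.5 tcp [ 0.5653 -0.1827  0.2638] yaw 94.2 tilt 0.4 F [ 1.4 -0.3 -2.8] gap 0.384 q [-0.45  0.32  0.2   1.44 -0.   -0.53]
(0.554, 0.1097, 0.255, 94.3) -> -0.1,0.3,0.3 | 0.72,29.25,1.02
```

```bash
python3 -m crank '[0,0,0,0,2,0,-1,0,0,0,0,5,0.2,-1,0,0,0,0,9,0.3,-1,0,0,0,0,13,0.5,-1,0,0,0,0,17,0.7,-1,0,0,0,0,21,0.8,-1,0,0,0,0,24,1,-1,0,0,0,0,27,1,-1]';python3 -m crank '[0,0.3,0,0,1,0,-1,0,0.3,0,0,1.4,0,-1,0,0.3,0,0,1.4,0,-1]'; python3 -c "
from h import *
st();go((.554,.1097,.072,94.3))"
```

```text
time_s: 20.2
tcp_pos: [0.555, 0.0893, 0.263]
ee_rot: [-0.028, 0.704, 0.024, 0.709]
wrist_force: [0.3, -0.5, -4.0]
finger_gap: 0.378
time_s: 20.45
tcp_pos: [0.5538, 0.1038, 0.2632]
ee_rot: [-0.029, 0.706, 0.025, 0.707]
wrist_force: [-0.4, -1.1, -2.9]
finger_gap: 0.385
t20.4 tcp [0.5538 0.1038 0.2632] yaw 94.4 tilt 0.3 F [-0.4 -1.1 -2.9] gap 0.385 q [ 0.04  0.27  0.12  1.42 -0.01 -0.04]
(0.554, 0.1097, 0.072, 94.3) -> 0.1,0.1,0.3 | 19.11,0.70,0.04
```

```bash
python3 -m crank '[0,0,0,2,0.6,0,-1,0,0,0,5,0.7,0,-1,0,0,0,8,0.7,0,-1,0,0,0,11,0.7,0,-1,0,0,0,13,0.7,0,-1,0,0,0,15,0.7,0,-1,0,0,0,16.5,0.7,0,-1,0,0,0,16.5,0.7,0,-1]'
python3 - <<'E'
from h import *
st();go((.554,.1097,.072,94.3));t=snap("top");s=snap("scene")
cv2.imwrite("pics/c8.png",np.hstack([cv2.resize(t["color"][130:250,150:270],None,fx=3,fy=3),cv2.resize(s["color"][140:260,240:380],None,fx=3,fy=3)])[:,:,::-1])
E
```

```text
time_s: 21.12
tcp_pos: [0.5522, 0.1079, 0.0952]
ee_rot: [-0.029, 0.708, 0.024, 0.705]
wrist_force: [-0.5, -0.3, -3.0]
finger_gap: 0.383
t21.1 tcp [0.5522 0.1079 0.0952] yaw 94.3 tilt 0.4 F [-0.5 -0.3 -3. ] gap 0.383 q [ 0.05  0.36 -0.2   1.02 -0.01 -0.03]
(0.554, 0.1097, 0.072, 94.3) -> -0.0,-0.2,0.4 | 2.32,0.18,0.21
```

View pics/c8.png

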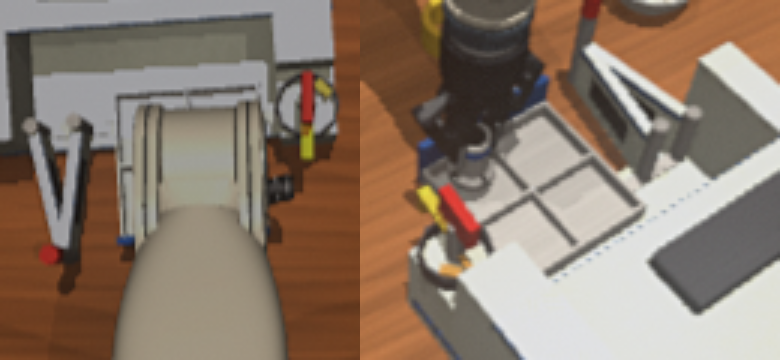

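The adapter hangs upright over the front-right compartment, inside its walls. Lowering and releasing.

```bash
python3 -m crank '[0,0,0,0.8,0.2,0.2,-1,0,0,0,1.5,0.2,0.2,-1,0,0,0,2.1,0.2,0.2,-1,0,0,0,2.4,0.2,0.2,-1,0,0,0,2.4,0.2,0.2,-1,0,0,0,2.4,0.2,0.2,-1]'; python3 -c "
from h import *
st()"
```

```text
time_s: 21.72
tcp_pos: [0.5555, 0.1105, 0.0742]
ee_rot: [-0.029, 0.706, 0.024, 0.707]
wrist_force: [0.9, -0.6, -3.5]
finger_gap: 0.382
t21.7 tcp [0.5555 0.1105 0.0742] yaw 94.3 tilt 0.4 F [ 0.9 -0.6 -3.5] gap 0.382 q [ 0.05  0.38 -0.22  0.97 -0.01 -0.02]
```

```bash
python3 -m crank '[0,0,0,0.2,0,0,-1,0,0,0,0.35,0,0,-1,0,0,0,0.5,0,0,-1,0,0,0,0.5,0,0,-1]'; python3 -c "
from h import *
st()"
```

```text
time_s: 22.05
tcp_pos: [0.5559, 0.1106, 0.0698]
ee_rot: [-0.029, 0.706, 0.024, 0.707]
wrist_force: [-0.5, 0.7, 1.3]
finger_gap: 0.385
t22.1 tcp [0.5559 0.1106 0.0698] yaw 94.3 tilt 0.4 F [-0.5  0.7  1.3] gap 0.385 q [ 0.05  0.38 -0.23  0.96 -0.01 -0.02]
```

```bash
python3 -m crank '[0,0,0,0,0,0,-0.1,0,0,0,0,0,0,0,0,0,0,0,0,0,0.1,0,0,0,0,0,0,0.2,0,0,0,0,0,0,0.2]'; python3 -m crank '[0,0,0,-2,0,0,0.2,0,0,0,-5,0,0,0.2,0,0,0,-8,0,0,0.2,0,0,0,-11,0,0,0.2,0,0,0,-14,0,0,0.4,0,0,0,-17,0,0,0.4,0,0,0,-19,0,0,0.4,0,0,0,-19,0,0,0.4]'; python3 -c "
from h import *
st(); go((.4775,-.3195,.26,94.3))"
```

```text
time_s: 22.47
tcp_pos: [0.5559, 0.1106, 0.0698]
ee_rot: [-0.029, 0.706, 0.024, 0.707]
wrist_force: [0.3, 0.4, -0.6]
finger_gap: 0.603
time_s: 23.13
tcp_pos: [0.5568, 0.1119, 0.2644]
ee_rot: [-0.029, 0.704, 0.024, 0.71]
wrist_force: [-0.4, 0.5, 0.2]
finger_gap: 0.707
t23.1 tcp [0.5568 0.1119 0.2644] yaw 94.3 tilt 0.6 F [-0.4  0.5  0.2] gap 0.707 q [ 0.05  0.28  0.13  1.42 -0.01 -0.02]
(0.4775, -0.3195, 0.26, 94.3) -> 0.0,0.5,0.4 | 0.61,-42.42,-11.15
```

```bash
python3 -m crank '[0,0.5,0,0,-4,-1,0.4,0,0.5,0,0,-8,-2,0.4,0,0.5,0,0,-12,-3,0.4,0,0.5,0,0,-16,-4,0.4,0,0.5,0,0,-20,-5,0.4,0,0.5,0,0,-24,-6,0.4,0,0.5,0,0,-28,-7,0.4,0,0.5,0,0,-32,-8,0.4]';python3 -m crank '[0,0,0,0,-4,-1.5,0.4,0,0,0,0,-8,-2.6,0.4,0,0,0,0,-8.5,-2.6,0.4]'
python3 - <<'E'
from h import *
st(); t=snap("top"); s=snap("scene"); pickle.dump((t,s),open("c9.pkl","wb"))
cv2.imwrite("pics/c9.png",np.hstack([cv2.resize(t["color"][130:250,150:280],None,fx=3,fy=3,interpolation=cv2.INTER_CUBIC),cv2.resize(s["color"][180:300,90:220],None,fx=3,fy=3)])[:,:,::-1])
go((.4775,-.3195,.14,94.3))
E
```

```text
time_s: 23.8
tcp_pos: [0.5001, -0.215, 0.2651]
ee_rot: [-0.029, 0.707, 0.024, 0.706]
wrist_force: [1.2, 0.0, -0.7]
finger_gap: 0.697
time_s: 24.05
tcp_pos: [0.4788, -0.307, 0.2642]
ee_rot: [-0.027, 0.707, 0.023, 0.706]
wrist_force: [-0.1, 0.1, -0.4]
finger_gap: 0.697
t24.1 tcp [ 0.4788 -0.307   0.2642] yaw 94.1 tilt 0.4 F [-0.1  0.1 -0.4] gap 0.697 q [-0.71  0.28  0.14  1.42 -0.01 -0.79]
(0.4775, -0.3195, 0.14, 94.3) -> -0.2,-0.1,0.3 | 12.44,-1.49,-0.32
```

View pics/c9.png

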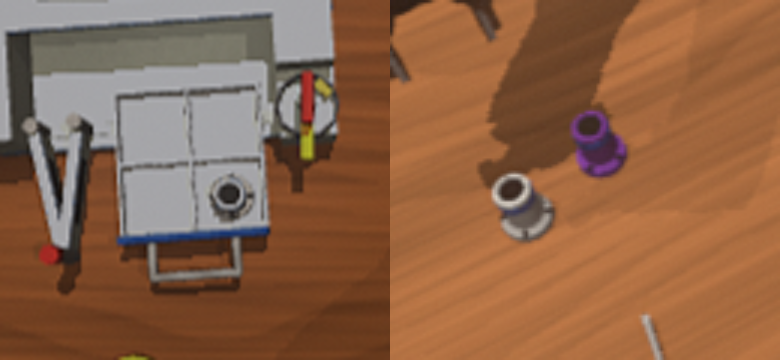

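Adapter A stands in the front-right compartment. B is still at scene (131.7,243.7), unmoved. Picking B.

```bash
python3 -m crank '[0,0,0,0,-1,-0.2,0.4,0,0,0,2,-1.5,-0.3,0.4,0,0,0,5,-1.5,-0.3,0.4,0,0,0,8,-1.5,-0.3,0.4,0,0,0,11,-1.5,-0.3,0.4,0,0,0,12,-1.5,-0.3,0.4,0,0,0,12,-1.5,-0.3,0.4]'; python3 -c "
from h import *
st();go((.4775,-.3195,.033,94.3))"
```

```text
time_s: 24.73
tcp_pos: [0.477, -0.3178, 0.1421]
ee_rot: [-0.026, 0.709, 0.025, 0.705]
wrist_force: [0.4, 0.6, 0.2]
finger_gap: 0.699
t24.7 tcp [ 0.477  -0.3178  0.1421] yaw 94.2 tilt 0.3 F [0.4 0.6 0.2] gap 0.699 q [-0.73  0.34 -0.09  1.14 -0.   -0.8 ]
(0.4775, -0.3195, 0.033, 94.3) -> -0.1,-0.3,0.1 | 10.91,-0.16,0.09
```

```bash
python3 -m crank '[0,0,0,2,-0.2,0.1,0.4,0,0,0,4,-0.2,0.1,0.4,0,0,0,6,-0.2,0.1,0.4,0,0,0,8,-0.2,0.1,0.4,0,0,0,10,-0.2,0.1,0.4,0,0,0,10.8,-0.2,0.1,0.4,0,0,0,10.8,-0.2,0.1,0.4,0,0,0,10.8,-0.2,0.1,0.3]' 40; python3 -m crank '[0,0,0,0,0,0,0.1,0,0,0,0,0,0,-0.1,0,0,0,0,0,0,-0.3,0,0,0,0,0,0,-0.6,0,0,0,0,0,0,-1,0,0,0,0,0,0,-1]' 40; python3 -c "
from h import *
st()"; python3 -m crank '[0,0,0,-2,0,0,-1,0,0,0,-5,0,0,-1,0,0,0,-8,0,0,-1,0,0,0,-11,0,0,-1,0,0,0,-14,0,0,-1,0,0,0,-17,0,0,-1,0,0,0,-20,0,0,-1,0,0,0,-22.5,0,0,-1]'; python3 -c "
from h import *
st();go((.6318,.1155,.255,94.3))"
```

```text
time_s: 25.4
tcp_pos: [0.4784, -0.3201, 0.0355]
ee_rot: [-0.027, 0.708, 0.025, 0.705]
wrist_force: [-0.6, -0.5, -0.2]
finger_gap: 0.646
time_s: 25.9
tcp_pos: [0.4792, -0.3206, 0.0372]
ee_rot: [-0.027, 0.707, 0.025, 0.706]
wrist_force: [-0.4, 0.8, 7.7]
finger_gap: 0.388
t25.9 tcp [ 0.4792 -0.3206  0.0372] yaw 94.2 tilt 0.3 F [-0.4  0.8  7.7] gap 0.388 q [-0.73  0.42 -0.25  0.89 -0.   -0.81]
time_s: 26.57
tcp_pos: [0.4795, -0.3195, 0.2653]
ee_rot: [-0.028, 0.707, 0.024, 0.706]
wrist_force: [0.1, -0.3, -1.7]
finger_gap: 0.383
t26.6 tcp [ 0.4795 -0.3195  0.2653] yaw 94.2 tilt 0.3 F [ 0.1 -0.3 -1.7] gap 0.383 q [-0.73  0.3   0.16  1.43 -0.   -0.8 ]
(0.6318, 0.1155, 0.255, 94.3) -> -0.1,-0.0,0.3 | 0.77,42.27,18.39
```

```bash
python3 -m crank '[0,0,0,0,3,1,-1,0,0,0,0,7,2,-1,0,0,0,0,11,3,-1,0,0,0,0,15,5,-1,0,0,0,0,19,6.5,-1,0,0,0,0,22.5,8,-1,0,0,0,0,26,10,-1,0,0,0,0,29.5,12,-1]';python3 -m crank '[0,0,0,0,3.5,2,-1,0,0,0,0,7,4,-1,0,0,0,0,10.5,5.5,-1,0,0,0,0,13,6.2,-1,0,0,0,0,13,6.2,-1,0,0,0,0,13,6.2,-1]'; python3 -c "
from h import *
st();go((.6318,.1155,.105,94.3))"
```

```text
time_s: 27.23
tcp_pos: [0.5776, -0.0143, 0.2646]
ee_rot: [-0.028, 0.706, 0.024, 0.707]
wrist_force: [1.1, -0.2, -0.7]
finger_gap: 0.381
time_s: 27.73
tcp_pos: [0.6297, 0.1214, 0.2637]
ee_rot: [-0.029, 0.706, 0.025, 0.707]
wrist_force: [-1.0, -0.2, -2.2]
finger_gap: 0.384
t27.7 tcp [0.6297 0.1214 0.2637] yaw 94.4 tilt 0.4 F [-1.  -0.2 -2.2] gap 0.384 q [ 0.06  0.42  0.34  1.49 -0.01 -0.01]
(0.6318, 0.1155, 0.105, 94.3) -> 0.1,0.0,0.4 | 15.87,-0.51,0.16
```

```bash
python3 -m crank '[0,0,0,1,-0.5,0.1,-1,0,0,0,4,-0.5,0.1,-1,0,0,0,7,-0.5,0.1,-1,0,0,0,10,-0.5,0.1,-1,0,0,0,12.5,-0.5,0.1,-1,0,0,0,14.5,-0.5,0.1,-1,0,0,0,15.5,-0.5,0.1,-1,0,0,0,15.5,-0.5,0.1,-1]'
python3 - <<'E'
from h import *
st();go((.6325,.116,.0715,94.3));s=snap("scene")
cv2.imwrite("pics/c10.png",cv2.resize(s["color"][140:260,230:390],None,fx=3.5,fy=3.5)[:,:,::-1])
E
```

```text
time_s: 28.4
tcp_pos: [0.6298, 0.114, 0.1064]
ee_rot: [-0.029, 0.708, 0.024, 0.705]
wrist_force: [-0.1, -0.6, -1.6]
finger_gap: 0.383
t28.4 tcp [0.6298 0.114  0.1064] yaw 94.3 tilt 0.4 F [-0.1 -0.6 -1.6] gap 0.383 q [ 0.05  0.47  0.02  1.13 -0.01 -0.02]
(0.6325, 0.116, 0.0715, 94.3) -> -0.0,-0.2,0.4 | 3.49,0.20,0.29
```

View pics/c10.png

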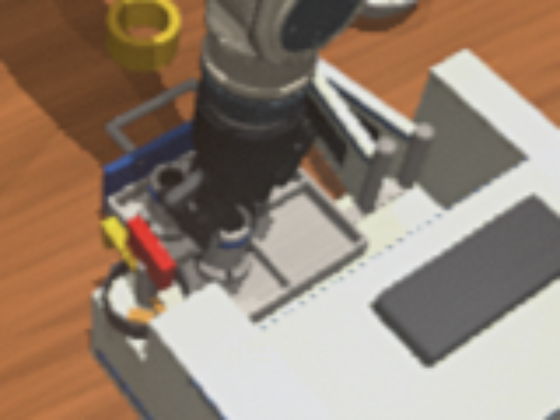

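B hangs upright over the rear-right compartment, clear of the bolt. Lowering until contact.

```bash
python3 -m crank '[0,0,0,1,0.2,0.3,-1,0,0,0,2,0.2,0.3,-1,0,0,0,2.8,0.2,0.3,-1,0,0,0,3.2,0.2,0.3,-1,0,0,0,3.5,0.2,0.3,-1,0,0,0,3.6,0.2,0.3,-1,0,0,0,3.6,0.2,0.3,-1]'; python3 -c "
from h import *
st()"
```

```text
time_s: 29.03
tcp_pos: [0.6336, 0.1164, 0.0722]
ee_rot: [-0.029, 0.707, 0.024, 0.706]
wrist_force: [0.4, 0.2, -2.3]
finger_gap: 0.384
t29.0 tcp [0.6336 0.1164 0.0722] yaw 94.3 tilt 0.4 F [ 0.4  0.2 -2.3] gap 0.384 q [ 0.05  0.5  -0.02  1.05 -0.01 -0.02]
```

```bash
python3 -m crank '[0,0,0,0.1,0,0,-1,0,0,0,0.2,0,0,-1,0,0,0,0.2,0,0,-1]'; python3 -m crank '[0,0,0,0,0,0,-0.1,0,0,0,0,0,0,0,0,0,0,0,0,0,0.1,0,0,0,0,0,0,0.2,0,0,0,0,0,0,0.2]'; python3 -m crank '[0,0,0,-2,0,0,0.2,0,0,0,-5,0,0,0.2,0,0,0,-8,0,0,0.2,0,0,0,-11,0,0,0.2,0,0,0,-14,0,0,0.2,0,0,0,-17,0,0,0.2,0,0,0,-19,0,0,0.2,0,0,0,-19,0,0,0]'; python3 -c "
from h import *
st(); go((.44,.0,.27,94.3))"
```

```text
time_s: 29.28
tcp_pos: [0.6341, 0.1165, 0.0712]
ee_rot: [-0.029, 0.706, 0.024, 0.707]
wrist_force: [0.1, 1.1, 3.2]
finger_gap: 0.38
time_s: 29.7
tcp_pos: [0.634, 0.1165, 0.0712]
ee_rot: [-0.029, 0.706, 0.024, 0.707]
wrist_force: [-0.4, 0.7, 0.2]
finger_gap: 0.601
time_s: 30.37
tcp_pos: [0.635, 0.1178, 0.2661]
ee_rot: [-0.029, 0.704, 0.024, 0.709]
wrist_force: [-0.6, -0.3, 1.3]
finger_gap: 0.506
t30.4 tcp [0.635  0.1178 0.2661] yaw 94.3 tilt 0.6 F [-0.6 -0.3  1.3] gap 0.506 q [ 0.06  0.42  0.35  1.49 -0.01 -0.02]
(0.44, 0.0, 0.27, 94.3) -> 0.0,0.4,0.4 | -0.48,-10.28,-20.33
```

```bash
python3 -m crank '[0,0.4,0,0,-2,-3,0,0,0.4,0,0,-5,-6,0,0,0.4,0,0,-8,-9,0,0,0.4,0,0,-11,-12,0,0,0.4,0,0,-14,-15,0,0,0.4,0,0,-17,-18,0,0,0.4,0,0,-20,-20,0,0,0.4,0,0,-22,-20.5,0]'
python3 - <<'E'
from h import *
st(); t=snap("top"); s=snap("scene"); pickle.dump((t,s),open("c11.pkl","wb"))
cv2.imwrite("pics/c11.png",np.hstack([cv2.resize(t["color"][110:270,100:260],None,fx=2.5,fy=2.5,interpolation=cv2.INTER_CUBIC),cv2.resize(s["color"][140:300,240:400],None,fx=2.5,fy=2.5)])[:,:,::-1])
go((.43,.1412,.2,94.3))
E
```

```text
time_s: 31.03
tcp_pos: [0.444, -0.1187, 0.2659]
ee_rot: [-0.029, 0.707, 0.024, 0.707]
wrist_force: [0.7, -0.8, 1.0]
finger_gap: 0.501
t31.0 tcp [ 0.444  -0.1187  0.2659] yaw 94.2 tilt 0.4 F [ 0.7 -0.8  1. ] gap 0.501 q [-0.44  0.09 -0.1   1.38 -0.01 -0.51]
(0.43, 0.1412, 0.2, 94.3) -> -0.2,0.0,0.4 | 6.38,26.16,0.26
```

View pics/c11.png

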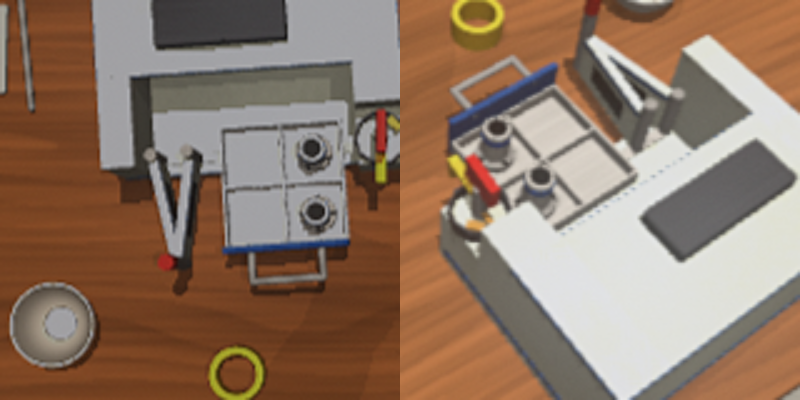

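Both adapters stand upright, each in its own right-hand compartment. The door is folded and the bolt released. Next I'll go in front of the bar and push the drawer home.

```bash
python3 -m crank '[0,0,0,0,3,-0.5,0,0,0,0,0,7,-0.8,0,0,0,0,0,11,-1,0,0,0,0,0,15,-1,0,0,0,0,0,19,-1,0,0,0,0,0,23,-1,0,0,0,0,2,26,-1,0,0,0,0,4,26.2,-1,0]'; python3 -m crank '[0,0,0,0,0,0,0,0,0,0,0,0,0,0]'; python3 -c "
from h import *
st();go((.43,.1412,.068,94.3))"
```

```text
time_s: 31.8
tcp_pos: [0.4168, 0.1456, 0.2234]
ee_rot: [-0.029, 0.706, 0.025, 0.707]
wrist_force: [-0.0, -0.5, -0.1]
finger_gap: 0.498
time_s: 31.97
tcp_pos: [0.4159, 0.1466, 0.2227]
ee_rot: [-0.03, 0.707, 0.026, 0.707]
wrist_force: [0.4, -0.2, -0.1]
finger_gap: 0.503
t32.0 tcp [0.4159 0.1466 0.2227] yaw 94.5 tilt 0.3 F [ 0.4 -0.2 -0.1] gap 0.503 q [ 0.15  0.08 -0.23  1.27 -0.01  0.07]
(0.43, 0.1412, 0.068, 94.3) -> 0.2,-0.0,0.3 | 15.47,-0.57,1.37
```

```bash
python3 -m crank '[0,0,0,2,-0.6,1,0,0,0,0,5,-0.6,1,0,0,0,0,8,-0.6,1,0,0,0,0,11,-0.6,1,0,0,0,0,13.5,-0.6,1,0,0,0,0,15,-0.6,1,0,0,0,0,15.3,-0.6,1,0,0,0,0,15.3,-0.6,1,0]'; python3 -c "
from h import *
st();go((.45,.1427,.068,94.3),(.641,.157,.068,94.3))"
```

```text
time_s: 32.63
tcp_pos: [0.4268, 0.1399, 0.0699]
ee_rot: [-0.029, 0.707, 0.025, 0.706]
wrist_force: [0.4, -0.3, 0.6]
finger_gap: 0.502
t32.6 tcp [0.4268 0.1399 0.0699] yaw 94.4 tilt 0.3 F [ 0.4 -0.3  0.6] gap 0.502 q [ 0.13  0.2  -0.5   0.87 -0.01  0.06]
(0.45, 0.1427, 0.068, 94.3) -> 0.1,-0.1,0.3 | 0.19,0.10,2.34
(0.641, 0.157, 0.068, 94.3) -> 0.1,-0.1,0.3 | 0.16,0.06,21.49
```

```bash
python3 -m crank '[0,0,0,0.1,0.1,1,0,0,0,0,0.1,0.1,2,0,0,0,0,0.1,0.1,2.8,0,0,0,0,0.1,0.1,3.6,0,0,0,0,0.1,0.1,4.6,0,0,0,0,0.1,0.1,5.6,0,0,0,0,0.1,0.1,6.6,0,0,0,0,0.1,0.1,7.6,0]'; python3 -c "
from h import *
st();go((.641,.157,.068,94.3))"
```

```text
time_s: 33.3
tcp_pos: [0.5035, 0.1468, 0.0688]
ee_rot: [-0.029, 0.707, 0.025, 0.706]
wrist_force: [-2.8, -1.0, 2.3]
finger_gap: 0.497
t33.3 tcp [0.5035 0.1468 0.0688] yaw 94.4 tilt 0.3 F [-2.8 -1.   2.3] gap 0.497 q [ 0.13  0.32 -0.33  0.92 -0.01  0.05]
(0.641, 0.157, 0.068, 94.3) -> 0.1,-0.1,0.3 | 0.07,-0.04,13.79
```

```bash
python3 -m crank '[0,0,0,0,0,1,0,0,0,0,0,0,2,0,0,0,0,0,0,3,0,0,0,0,0,0,4,0,0,0,0,0,0,5.2,0,0,0,0,0,0,6.4,0,0,0,0,0,0,7.6,0,0,0,0,0,0,8.6,0]'; python3 -c "
from h import *
st();go((.641,.157,.068,94.3))"
```

```text
time_s: 33.97
tcp_pos: [0.5905, 0.1534, 0.0685]
ee_rot: [-0.029, 0.707, 0.025, 0.706]
wrist_force: [-3.2, -2.2, 2.7]
finger_gap: 0.496
t34.0 tcp [0.5905 0.1534 0.0685] yaw 94.4 tilt 0.3 F [-3.2 -2.2  2.7] gap 0.496 q [ 0.12  0.45 -0.12  1.   -0.01  0.04]
(0.641, 0.157, 0.068, 94.3) -> 0.1,-0.1,0.3 | 0.05,-0.02,5.06
```

```bash
python3 -m crank '[0,0,0,0,0,0.9,0,0,0,0,0,0,1.8,0,0,0,0,0,0,2.7,0,0,0,0,0,0,3.5,0,0,0,0,0,0,4.2,0,0,0,0,0,0,4.7,0,0,0,0,0,0,5,0,0,0,0,0,0,5,0]'; python3 -c "
from h import *
st()"
```

```text
time_s: 34.63
tcp_pos: [0.6411, 0.1574, 0.0683]
ee_rot: [-0.029, 0.707, 0.025, 0.706]
wrist_force: [-0.5, -1.1, 0.3]
finger_gap: 0.502
t34.6 tcp [0.6411 0.1574 0.0683] yaw 94.4 tilt 0.3 F [-0.5 -1.1  0.3] gap 0.502 q [ 0.12  0.53  0.02  1.06 -0.01  0.04]
```

```bash
python3 -m crank '[0,0,0,0,0,0.3,0,0,0,0,0,0,0.5,0,0,0,0,0,0,0.7,0,0,0,0,0,0,0.7,0]'; python3 -c "
from h import *
st()"
```

```text
time_s: 34.97
tcp_pos: [0.6427, 0.1576, 0.0681]
ee_rot: [-0.029, 0.71, 0.025, 0.703]
wrist_force: [-25.7, -3.0, 14.4]
finger_gap: 0.5
t35.0 tcp [0.6427 0.1576 0.0681] yaw 94.4 tilt 0.7 F [-25.7  -3.   14.4] gap 0.500 q [ 0.12  0.53  0.03  1.08 -0.01  0.04]
```

Hard against the stop at 26 N. I'll back off, lift, move away and check.

```bash
python3 -m crank '[0,0,0,0,0,-0.5,0,0,0,0,0,0,-1,0,0,0,0,-3,0,-1,0,0,0,0,-6,0,-1,0,0,0,0,-10,0,-1,0,0,0,0,-14,0,-1,0,0,0,0,-18,0,-1,0,0,0,0,-20,0,-1,0]'; python3 -m crank '[0,0,0,0,-3,-3,0,0,0,0,0,-6,-6,0,0,0,0,0,-10,-9,0,0,0,0,0,-14,-12,0,0,0,0,0,-18,-15,0,0,0,0,0,-22,-18,0,0,0,0,0,-26,-20,0,0,0,0,0,-28,-20,0]'; python3 -m crank '[0,0,0,0,0,0,0,0,0,0,0,0,0,0]'
python3 - <<'E'
from h import *
st(); t=snap("top"); s=snap("scene"); pickle.dump((t,s),open("c12.pkl","wb"))
t2=pickle.load(open("t2.pkl","rb"))
for d in(t2,t): print(blobs(d,(100,120,60),(125,255,255)),blobs(d,(0,180,90),(4,255,255)),blobs(d,(24,150,100),(34,255,255)))
cv2.imwrite("pics/c12.png",np.hstack([cv2.resize(t["color"][110:270,100:260],None,fx=2.5,fy=2.5,interpolation=cv2.INTER_CUBIC),cv2.resize(s["color"][140:300,240:400],None,fx=2.5,fy=2.5)])[:,:,::-1])
E
```

```text
time_s: 35.63
tcp_pos: [0.6357, 0.1585, 0.274]
ee_rot: [-0.029, 0.708, 0.025, 0.706]
wrist_force: [1.2, -0.3, -0.1]
finger_gap: 0.498
time_s: 36.3
tcp_pos: [0.46, -0.1238, 0.2769]
ee_rot: [-0.03, 0.707, 0.026, 0.706]
wrist_force: [2.4, -0.1, 0.2]
finger_gap: 0.502
time_s: 36.47
tcp_pos: [0.4595, -0.1258, 0.2774]
ee_rot: [-0.029, 0.706, 0.024, 0.707]
wrist_force: [0.1, 0.2, 0.6]
finger_gap: 0.498
t36.5 tcp [ 0.4595 -0.1258  0.2774] yaw 94.2 tilt 0.4 F [0.1 0.2 0.6] gap 0.498 q [-0.44  0.12 -0.04  1.41 -0.01 -0.51]
[([209.9, 149.5], [186, 147, 49, 6, 125])] [([252.0, 162.2], [251, 154, 3, 17, 50]), ([167.3, 216.3], [166, 215, 3, 3, 6])] [([257.2, 158.8], [255, 157, 5, 5, 14]), ([252.0, 178.4], [250, 173, 5, 10, 40]), ([194.0, 259.2], [184, 249, 21, 22, 184])]
[([209.9, 149.5], [186, 147, 49, 6, 125])] [([252.0, 162.3], [251, 154, 3, 17, 49]), ([166.0, 214.5], [163, 212, 7, 6, 32])] [([257.2, 158.8], [255, 157, 5, 5, 14]), ([251.9, 178.3], [250, 173, 5, 10, 39]), ([194.0, 259.2], [184, 249, 21, 22, 184])]
```

View pics/c12.png

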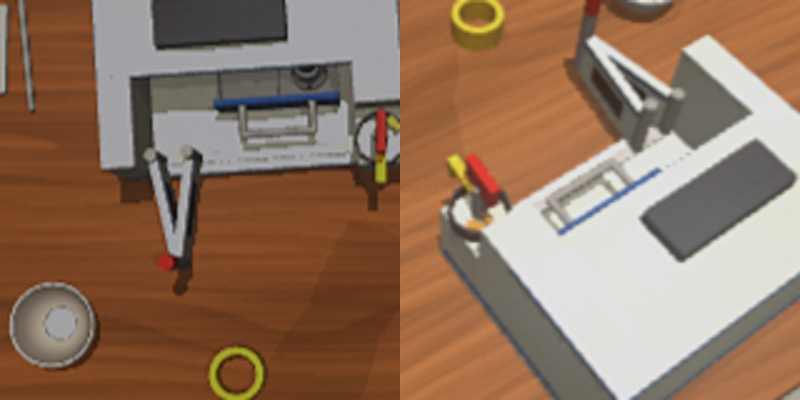

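The drawer is home (blue edge at its original pixel) and the front adapter is standing. The rear one is under the roof and out of view. The door is folded, the bolt released and up, the bystanders haven't moved, and the arm is clear. Handing in.

```bash
python3 -c "
from h import *
t,s=pickle.load(open('c12.pkl','rb')); p=onz(t,(166,214.5),.167); v=p[:2]-np.array([.6251,.3185]); print('door_a',np.radians(-115.8+4.3)-np.arctan2(v[1],v[0]))
print(manip.sign_off())"
```

```text
door_a 0.9624717716838329
the job is handed in; nothing more can be done
None
```

The job is handed in, at about 36.5 s of the 210 s allowed. I pressed and turned the bolt and let it spring up, folded the door to its stop, and pulled the drawer out about 0.189 m. I stood both adapters that were present in the front-right and rear-right compartments and pushed the drawer home.

**What the last pictures and forces showed:**
- **Drawer:** it met its stop at about 26 N, and the blue front edge is back at exactly its starting pixel.
- **Door:** the fold angle measures about 0.96 rad, at its 0.95 rad stop.
- **Bolt:** it is released, and a later close-up matched the view just after it sprang up.
- **Bystanders:** the tape is at its original pixel. The bowl looks unmoved, and the screwdriver was last seen only in part, before the drawer was closed. The gripper is clear of everything.

**Checks that fell short:**
- The rear adapter is hidden under the cabinet roof now that the drawer is shut. I last saw it upright just before the slow push home; the front one is still visible and upright.
- My first grip on the bolt was about 6 mm off its axis, so I opened and regripped before pressing.
- The sign-off gave no verdict, as expected.

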